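Roll a curve tracer round a plaster hoof cast

TASK

Measure the wall of the plaster hoof cast: take the curve tracer out of its stand, set its wheel against the side of the cast at the green mark and roll it once round the toe to the red mark, then put the tracer back in its stand, fully home, and let go. How far this hoof swells at the sides and the toe has to be felt: keep the wheel lightly on the plaster all the way, so that its count misses nothing, and never press harder than 9 N, or the edge chips. Leave the things around it where they are.

Things in the scene. Friction and masses are not known exactly. Their poses are not given: they have to be found in the camera images.
- cast: Off-white plaster cast of a small hoof, sole up, fixed on a blue-grey mat; upright walls 28 mm high. Origin: centre of its underside on the worktop; -x is the toe, +y the left (green) side, z up. The wall swells out beyond the outline given under toe by unknown amounts: up to 7 mm on each side (x = -24 to +40 mm), up to 5 mm at the toe and on each front shoulder; shallow hollows between.
- toe (a point): Foremost point of the wall where the toe does not swell: cast x = -50 mm, 16 mm above the worktop. Outline without the swellings: a full half-oval (superellipse, power 2.2) from here to the widest place (x = 0, y = +-42 mm), then slightly tapering to half width 36 mm at x = +50 mm, round heel corners of 9 mm radius, back at x = +59 mm.
- start_mark (a point): Green mark on the left wall (stripe on the wall, dot on the rim, near the heel): point on the wall at cast x = +45, y = +37 mm, 16 mm above the worktop. The tracing starts here, runs along the left side, round the toe and back along the right side: counter-clockwise from above.
- finish_mark (a point): Red mark on the right wall, mirror image of the green one: cast x = +45, y = -37 mm, 16 mm above the worktop. The tracing ends here.
- stand: Grey block, 60 x 60 x 44 mm, fixed on the worktop, with a round well in its top: 32 mm wide, 40 mm deep, mouth at z = 44 mm. Origin at the centre of its underside, z up.
- tracer: Curve tracer, 105 mm tall, 135 g, in its stand. Origin: centre of its lower end, z up along its axis. White handle z = 44 to 104 mm, display on its -x face. Black collar, 42 mm wide, z = 40 to 44 mm: it lies on the stand's top when home (origin then 4 mm above the worktop). To trace, carry it upright with the origin about 8 mm above the worktop (collar over the cast); no turning needed.
- grip (a point): Where to hold the tracer: on the axis of its handle, 70 mm above its origin. The handle is 20 mm wide along the tracer's y (close the fingers across this) and 26 mm along its x.
- wheel (a point): Centre of the tracer's rolling wheel: 24 mm diameter, 8 mm thick, rubber rim, axis along the tracer's z, 7 mm above its origin and on its axis when unpressed. It hangs on a sprung neck that gives sideways in all directions: 4 N per mm, 2.3 mm each way, then a hard stop.
- counter (a joint): Turn of the wheel in rad, 0 at the start: the tracer's count. It grows as the wheel rolls counter-clockwise round the cast, 1 rad per 12 mm of travel of the wheel's centre. Light drag: pressed with less than about 1 N it slides without turning. A full tracing from mark to mark reads 23.3 to 24.9 rad.
- brown_bottle: Brown bottle with a blue cap, 47 mm wide, 88 mm tall, loose; origin at the centre of its underside. Leave alone.
- white_pot: Round white pot, 90 mm wide, 32 mm tall, loose; origin at the centre of its underside. Leave alone.
- slide_box: White slide box with a blue label, 35 x 85 x 32 mm, loose; origin at the centre of its underside. Leave alone.

How it is judged:
By the outcome, as a careful person would: the job done as asked, in the order asked, and still so for the second after the job is handed in, with the robot touching nothing.
It also fails if it takes over 72 s, if anything falls off the work surface, if the arm or the gripper's body presses on something with over 40 N, if the wrist force passes 120 N, or if a joint passes its speed limit or range.

ROBOT

A 6-joint arm with a two-finger parallel gripper is mounted at the origin on a cart in front of the work surface, level with it; the furniture and walls round the work are solid. World frame = base frame: x ahead of the robot, y to its left, z up, the work surface at z = 0. Lengths are in m, angles in rad, forces in N, time in s.
With the tool pointing down it reaches from about 0.3 to 0.95 m from the base axis. Payload 3.1 kg.
Tool frame: the origin (TCP) lies on the centre line of the jaws, within the pads' length; the fingertips stand 22 mm ahead of it and the grasp point (between the pads) lies 3 mm ahead of it; z points along the fingers, y is the line along which they close (so a half turn about z gives the same grasp; the last joint's range is limited). The gripper opens to 85 mm and grips with 20 to 120 N. Pads are 22 mm wide; open, the fingers measure 114 mm over their backs; the gripper's body (76 mm by 85 mm) begins 54 mm behind the grasp point. The pads swing forward as they close: fully open they stand 13 mm farther back than shut.
Start: joints at [-1.317, 0.308, 1.634, -0, 1.2, -0.07], TCP at [0.199, -0.593, 0.214] pointing down, gripper open.
Joint ranges: [-3.06, 3.06], [-0.79, 1.96], [0.05, 2.63], [-1.19, 4.34], [0.05, 2.64], [-2.94, 2.94]. Speed limits (rad/s): [2.79, 2.79, 3.14, 3.14, 3.14, 3.14].

INTERFACE

Orientations are given as a unit quaternion [x, y, z, w].
In Python, from workcell import arm gives the robot as it stands. The module is installed in compiled form; this text tells all that it offers.
- The arm moves only by the shell command python3 -m jog 'ROWS' [FORCE]. ROWS is JSON, a list of rows, each a list of 3 entries, a list of its own where there are three numbers: the closure in counts, from 0 (fully open) to 255 (shut), then the shift along the tool's x, y, z in units of 50 mm (1.0 is 50 mm), then the turn, a rotation vector about the tool's x, y, z in units of 5 degrees (1.0 is 5 degrees). In form: [[jaw, [x, y, z], [wx, wy, wz]], ...]. A call has 1 to 8 rows; each row shifts and turns the commanded pose from where the row before left it, along the tool's axes as they then stand; what a row does not reach is not made up. A row lasts 1/10 s, in which the tool goes at most 50 mm and 8.59 degrees, less where a joint would pass 70% of its speed; a pose out of reach is approached as far as the arm can. A call is refused whole if a number of a shift passes 1 or a number of a turn 1, either way. A call with a gripper value outside its range is refused whole. The fingers move at their own pace and stop on an object; FORCE is the grip in N (left out, the last holds). Time passes only in rows, so rows that do not move let the fingers close. It gives the time, the measured TCP pose, the force, the opening and the grip force at its end, in the units of the state.
- arm.get_obs(): the state, without advancing time (a new reading comes with each control period).
- arm.read_camera(name): name is "scene" or "top" or "wrist"; returns (picture, depth): 384x512x3 uint8, red, green, blue; 384x512 float32, m along the optical axis (not along the pixel's ray), 0 where there is no reading.
- arm.calibration(name): a dict with "K" (3x3 intrinsics, pixels), "rvec" (rotation vector, rad) and "tvec" (3), from world to camera coordinates, as OpenCV has them. Camera axes: x right, y down, z forward; pixel columns grow to the right and rows downward; lengths in m; the calibration is good to about 2 mm. A picture is of the moment at which its call begins: read the wrist's pose just before it. calibration takes no time and is no camera call; for the wrist camera it gives the pose at the moment of the call.
- arm.hand_in(): hands the job in; it is judged then, once.
The state is a dict: "time_s": time; "joint_positions": joint angles; "dq": joint speeds; "joint_efforts": joint torques, N m; "position": TCP position; "tool_rot": TCP orientation; "ft_force": force on the tool from outside, world axes, zero at the start; "ft_torque": the same for the moment, N m; "gripper_width": finger opening in m; "gripper_force": force on a finger pad.
Only numpy, scipy, OpenCV 4.12 (cv2) and the standard library are available. Lean on these libraries where they do the work, as an engineer would, in place of code of your own. Each camera call takes 0.05 s, during which the arm holds its last target. There are 200 camera calls.

## Working session

There is one attempt and no reset: what is moved stays moved. The work goes in short steps, Python scripts to look and compute and a shell command to move; the robot and the scene stay as the last step left them, time stands still between calls to the robot, and variables do not carry over. Pictures are saved under pics/ and viewed, at most 10 in all, crops included, and the job is handed in when it is done.

```bash
mkdir -p pics
python3 - <<'E'
from workcell import arm
import cv2,numpy as np
o=arm.get_obs();print({k:np.round(v,3) for k,v in o.items()})
for n in ["scene","top"]:
    p,d=arm.read_camera(n);cv2.imwrite(f"pics/{n}0.png",p[:,:,::-1]);np.savez(f"{n}0.npz",p=p,d=d)
    c=arm.calibration(n);print(n,c)
E
```

```text
{'time_s': np.float64(0.0), 'joint_positions': array([-1.317,  0.309,  1.635,  0.   ,  1.2  , -0.07 ]), 'dq': array([-0.001,  0.001,  0.001, -0.001, -0.001, -0.001]), 'joint_efforts': array([ 0.0000e+00, -4.1525e+01, -2.7666e+01, -0.0000e+00,  1.0000e-02,
       -0.0000e+00]), 'position': array([ 0.199, -0.592,  0.213]), 'tool_rot': array([ 0.987,  0.161, -0.   , -0.001]), 'ft_force': array([ 0.099, -0.622,  0.024]), 'ft_torque': array([0.004, 0.018, 0.057]), 'gripper_force': np.float64(0.0), 'gripper_width': np.float64(0.086)}
scene {'K': array([[416.08231739,   0.        , 263.54336902],
       [  0.        , 416.08231739, 193.08002731],
       [  0.        ,   0.        ,   1.        ]]), 'rvec': array([ 2.08542291, -0.61280335,  0.33547923]), 'tvec': array([-0.39476039,  0.26598272,  0.63995929])}
top {'K': array([[364.19782783,   0.        , 255.66712556],
       [  0.        , 364.19782783, 185.91851273],
       [  0.        ,   0.        ,   1.        ]]), 'rvec': array([ 2.13093293, -2.14483431,  0.17500085]), 'tvec': array([0.11063691, 0.52910533, 0.85528663])}
```

View pics/top0.png

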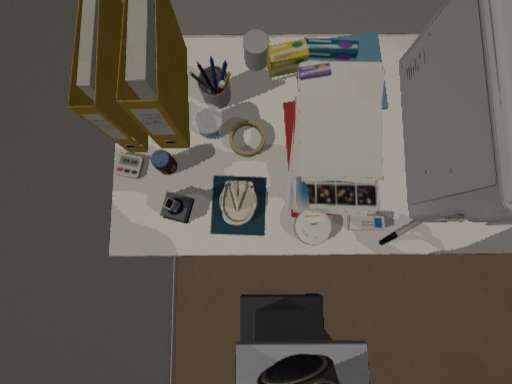

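View pics/scene0.png

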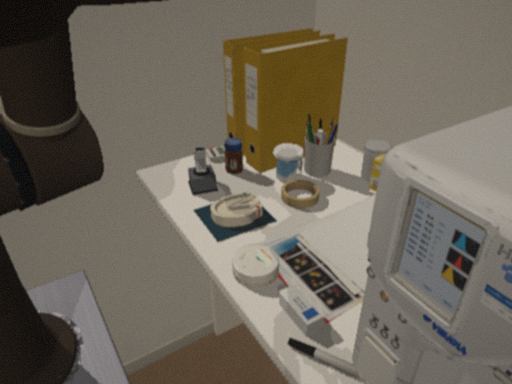

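The top view shows the stand and tracer at about (178,207), the cast at (238,203) on its mat, the bottle at (164,162) and the pot at (312,227). Next I'll convert these to positions.

```bash
cat > h.py <<'E'
import numpy as np,cv2
from workcell import arm
def ray(c,uv,z):
    R=cv2.Rodrigues(np.array(c['rvec'],float))[0];K=c['K'];t=np.array(c['tvec'],float).ravel()
    uv=np.atleast_2d(uv).astype(float)
    d=np.c_[uv,np.ones(len(uv))]@np.linalg.inv(K).T@R
    o=-R.T@t
    return o+d*((z-o[2])/d[:,2])[:,None]
def proj(c,P): return cv2.projectPoints(np.atleast_2d(P).astype(float),np.array(c['rvec']),np.array(c['tvec']),c['K'],None)[0].reshape(-1,2)
def cloud(c,d):
    R=cv2.Rodrigues(np.array(c['rvec'],float))[0];v,u=np.indices(d.shape)
    X=np.stack([u,v,np.ones_like(u)],-1)@np.linalg.inv(c['K']).T*d[...,None]
    return (X-np.array(c['tvec']).ravel())@R
E
python3 - <<'E'
from h import *
c=arm.calibration("top");f=np.load("top0.npz");p,d=f['p'],f['d'];W=cloud(c,d)
print("table z",np.median(W[240:250,130:230,2]))
hsv=cv2.cvtColor(p,cv2.COLOR_RGB2HSV)
for n,uv in dict(stand=(178,207),cast=(238,203),bottle=(164,162),pot=(312,227),box=(366,222)).items():
    print(n,ray(c,uv,0.03).round(3),W[uv[1],uv[0]].round(3), hsv[uv[1],uv[0]])
# stand top & tracer by depth
roi=np.zeros(d.shape,bool);roi[185:230,155:205]=1
for lo,hi in[(0.036,.053),(0.09,.12)]:
    m=roi&(W[...,2]>lo)&(W[...,2]<hi);P=W[m];print(lo,len(P),P.mean(0).round(4));
    if len(P)>5:print(cv2.minAreaRect((P[:,:2]*1000).astype(np.float32)))
roi[:]=0;roi[170:240,205:272]=1
m=roi&(W[...,2]>.018)&(W[...,2]<.045);P=W[m];print(len(P),P.mean(0),P[:,2].max(),cv2.minAreaRect((P[:,:2]*1000).astype(np.float32)))
cr=cv2.resize(p[150:245,145:275],None,fx=6,fy=6,interpolation=cv2.INTER_CUBIC);cv2.imwrite("pics/c1.png",cr[:,:,::-1])
E
```

```text
table z 0.00014769245604793221
stand [[0.48 0.3  0.03]] [0.478 0.296 0.049] [20 16 49]
cast [[0.489 0.151 0.03 ]] [0.49  0.151 0.028] [ 20  41 138]
bottle [[0.595 0.338 0.03 ]] [0.581 0.324 0.089] [109  78  98]
pot [[ 0.429 -0.031  0.03 ]] [ 0.429 -0.03   0.034] [ 23  26 158]
box [[ 0.44  -0.164  0.03 ]] [ 0.44  -0.162  0.035] [ 25  12 125]
0.036 458 [0.4805 0.3008 0.0454]
((482.5208435058594, 305.3681945800781), (61.617469787597656, 60.05165100097656), 74.97285461425781)
0.09 120 [0.481  0.3033 0.1069]
((481.6011962890625, 304.90948486328125), (19.82082748413086, 26.57670783996582), 66.00037384033203)
1374 [0.49458927 0.15283569 0.02588875] 0.03580862391234578 ((492.6410217285156, 152.76541137695312), (92.60803985595703, 110.34351348876953), 88.10680389404297)
```

View pics/c1.png

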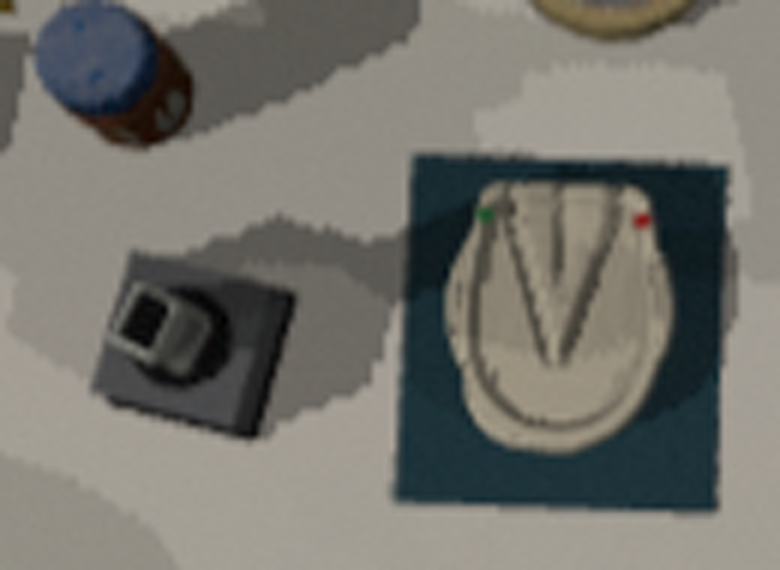

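The toe points towards the robot (toe at (565,450) in the crop). The green dot is at (485,213) and the red at (642,220), both at the far end. The tracer handle is at (160,325), tilted about the same as the stand. Now for the machine's clearance and the wrist camera mounting.

```bash
cat >> h.py <<'E'
def yaw(o): q=o['tool_rot'];return 2*np.arctan2(q[1],q[0])  # tool x heading (tool down)
def rel(o,target,y=None,ty=None):
    """shift in tool units to a world target and turn units about tool z"""
    y=yaw(o) if y is None else y
    d=np.array(target)-np.array(o['position'])
    s=np.array([d[0]*np.cos(y)+d[1]*np.sin(y), d[0]*np.sin(y)-d[1]*np.cos(y), -d[2]])/0.05
    return s.round(3), None if ty is None else round(-np.degrees((ty-y+np.pi)%(2*np.pi)-np.pi)/5,2)
E
python3 - <<'E'
from h import *
c=arm.calibration("top");f=np.load("top0.npz");W=cloud(c,f['d'])
ok=f['d']>0
for y in np.arange(-.7,.4,.1):
    for z in (.1,.2):
        m=ok&(abs(W[...,1]-y)<.05)&(W[...,2]>z)&(W[...,0]>.25)
        print(round(y,1),z,m.sum(),W[m][:,0].min().round(3) if m.any() else None, W[m][:,2].max().round(2) if m.any() else None,end=' | ')
    print()
w=arm.calibration("wrist");R=cv2.Rodrigues(np.array(w['rvec']))[0];o=arm.get_obs()
from scipy.spatial.transform import Rotation as Ro
T=Ro.from_quat(o['tool_rot']).as_matrix();C=-R.T@np.array(w['tvec']).ravel()
print("cam in tool",T.T@(C-o['position']),"\naxes",T.T@R.T,"\n",w['K'])
print(rel(o,(.3,-.3,.25)), rel(o,(.36,0,.25)),rel(o,(.44,.15,.3),ty=np.radians(-18)))
E
```

```text
-0.7 0.1 0 None None | -0.7 0.2 0 None None | 
-0.6 0.1 0 None None | -0.6 0.2 0 None None | 
-0.5 0.1 0 None None | -0.5 0.2 0 None None | 
-0.4 0.1 24 0.422 0.24 | -0.4 0.2 16 0.422 0.24 | 
-0.3 0.1 20673 0.421 0.39 | -0.3 0.2 16008 0.421 0.39 | 
-0.2 0.1 469 0.959 0.15 | -0.2 0.2 0 None None | 
-0.1 0.1 482 0.959 0.15 | -0.1 0.2 0 None None | 
-0.0 0.1 489 0.959 0.15 | -0.0 0.2 0 None None | 
0.1 0.1 523 0.856 0.15 | 0.1 0.2 0 None None | 
0.2 0.1 842 0.738 0.15 | 0.2 0.2 0 None None | 
0.3 0.1 7418 0.468 0.32 | 0.3 0.2 5518 0.637 0.32 | 
cam in tool [ 0.06959841 -0.00083254 -0.15886686] 
axes [[ 7.27308914e-04 -9.62362232e-01 -2.71769030e-01]
 [ 9.99999130e-01  9.98999110e-04 -8.61359119e-04]
 [ 1.10043650e-03 -2.71768167e-01  9.62362121e-01]] 
 [[286.86476559   0.         255.86662208]
 [  0.         286.86476559 192.53942607]
 [  0.           0.           1.        ]]
(array([ 3.779, -4.887, -0.747]), None) (array([  6.825, -10.193,  -0.747]), None) (array([  9.297, -12.528,  -1.747]), np.float64(7.31))
```

```bash
python3 -m jog '[[0,[0.38,-0.76,-0.1],[0,0,0]],[0,[0.38,-0.76,-0.1],[0,0,0]],[0,[0.38,-0.76,-0.1],[0,0,0]],[0,[0.38,-0.76,-0.1],[0,0,0]],[0,[0.38,-0.76,-0.1],[0,0,0]],[0,[0.38,-0.76,-0.1],[0,0,0]],[0,[0.38,-0.76,-0.1],[0,0,0]]]'
python3 - <<'E'
from h import *
o=arm.get_obs();print(o['position'],np.degrees(yaw(o)),o['ft_force'])
print(rel(o,(.33,-.05,.25)),rel(o,(.427,.174,.14),ty=np.radians(-18)))
E
```

```text
time_s: 0.8
position: [0.24, -0.296, 0.2484]
tool_rot: [0.987, 0.161, -0.0, -0.0]
ft_force: [0.8, 0.6, -0.1]
gripper_width: 0.0854
gripper_force: 0.0
[ 0.2400256  -0.2960321   0.24844826] 18.51061290752247 [ 0.7911162   0.57808921 -0.13057828]
(array([ 3.269, -4.095, -0.031]), None) (array([ 6.531, -7.727,  2.169]), np.float64(7.3))
```

```bash
python3 -m jog '[[0,[0.47,-0.58,0],[0,0,0]],[0,[0.47,-0.58,0],[0,0,0]],[0,[0.47,-0.58,0],[0,0,0]],[0,[0.47,-0.58,0],[0,0,0]],[0,[0.47,-0.58,0],[0,0,0]],[0,[0.47,-0.58,0],[0,0,0]],[0,[0.47,-0.58,0],[0,0,0]],[0,[0.5,-0.5,0.2],[0,0,0]]]' && python3 -m jog '[[0,[0.5,-0.5,0.3],[0,0,0]],[0,[0.5,-0.5,0.3],[0,0,0]],[0,[0.5,-0.5,0.3],[0,0,0]],[0,[0.45,-0.5,0.3],[0,0,0]],[0,[0.4,-0.5,0.3],[0,0,0]],[0,[0.4,-0.5,0.3],[0,0,0]],[0,[0,0,0],[0,0,1]],[0,[0,0,0],[0,0,1]]]' && python3 -m jog '[[0,[0,0,0],[0,0,1]],[0,[0,0,0],[0,0,1]],[0,[0,0,0],[0,0,1]],[0,[0,0,0],[0,0,1]],[0,[0,0,0],[0,0,1]],[0,[0,0,0],[0,0,0]]]'
python3 - <<'E'
from h import *
w=arm.calibration("wrist");p,d=arm.read_camera("wrist");cv2.imwrite("pics/w1.png",p[:,:,::-1]);np.savez("w1.npz",p=p,d=d,**w)
o=arm.get_obs();print(o['position'],np.degrees(yaw(o)),o['joint_positions'])
E
```

```text
time_s: 1.6
position: [0.3483, -0.0201, 0.2397]
tool_rot: [0.987, 0.161, 0.002, 0.001]
ft_force: [0.1, -1.1, -0.4]
gripper_width: 0.0854
gripper_force: 0.0
time_s: 2.4
position: [0.4291, 0.1651, 0.1474]
tool_rot: [0.997, 0.074, -0.001, 0.0]
ft_force: [0.0, -0.0, 0.0]
gripper_width: 0.0856
gripper_force: 0.0
time_s: 3.0
position: [0.4296, 0.1642, 0.1484]
tool_rot: [0.99, -0.143, -0.0, 0.0]
ft_force: [0.3, -0.0, -0.1]
gripper_width: 0.0852
gripper_force: 0.0
[0.42965049 0.16424912 0.14845991] -16.347387621011833 [ 2.70440371e-01  6.74117726e-02  2.06635702e+00 -1.55969009e-05
  1.00858010e+00  2.12656075e+00]
```

View pics/w1.png

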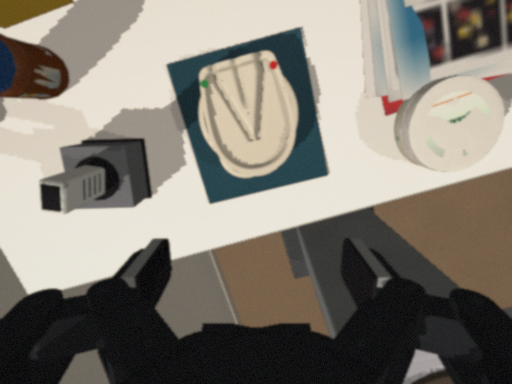

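The wrist view shows the whole cast, with the green dot at (204,84) and the red at (273,65), and the toe at (250,177). The handle top is at (58,192), nearly square to the tool axes. I'll extract the outline and the stand pose.

Run:
```python
from h import *
f=np.load("w1.npz");p,d=f['p'],f['d'];c={k:f[k] for k in('K','rvec','tvec')};W=cloud(c,d)
hsv=cv2.cvtColor(p,cv2.COLOR_RGB2HSV);H,S,V=[hsv[...,i].astype(int) for i in range(3)]
roi=np.zeros(d.shape,bool);roi[40:185,185:310]=1
def cen(m):
    n,l,s,ce=cv2.connectedComponentsWithStats(m.astype(np.uint8));i=1+np.argmax(s[1:,4]);return ce[i],s[i,4]
g,ng=cen(roi&(H>40)&(H<85)&(S>100)&(V>50));r,nr=cen(roi&((H<8)|(H>172))&(S>120)&(V>80))
G=ray(c,g,.028)[0];Rd=ray(c,r,.028)[0];print(g,ng,r,nr,G,Rd,np.linalg.norm(G-Rd))
# mat
mat=(roi|(np.indices(d.shape)[1]>0))&(H>90)&(H<125)&(S>90)&(V<110);mat[:,:160]=0;mat[:,335:]=0;mat[210:]=0
k=np.ones((3,3),np.uint8)
cn=max(cv2.findContours(mat.astype(np.uint8),cv2.RETR_EXTERNAL,cv2.CHAIN_APPROX_NONE)[0],key=cv2.contourArea)
M=ray(c,cn[:,0],.001);mr=cv2.minAreaRect((M[:,:2]*1000).astype(np.float32));print("mat",mr)
full=np.zeros(d.shape,np.uint8);cv2.fillPoly(full,[cn],1)
cast=((full>0)&~mat).astype(np.uint8);cast=cv2.morphologyEx(cast,cv2.MORPH_OPEN,k)
cc=max(cv2.findContours(cast,cv2.RETR_EXTERNAL,cv2.CHAIN_APPROX_NONE)[0],key=cv2.contourArea)[:,0]
P=ray(c,cc,.028)[:,:2];print("cast bbox",P.min(0),P.max(0),len(P))
u=(G-Rd)[:2];u/=np.linalg.norm(u);th=np.arctan2(u[1],u[0])-np.pi/2;print("cast yaw",np.degrees(th))
ex=np.array([np.cos(th),np.sin(th)]);ey=u;mid=(G+Rd)[:2]/2
L=np.c_[(P-mid)@ex+.045,(P-mid)@ey]*1000;print("local bbox",L.min(0),L.max(0))
np.savez("out.npz",L=L,mid=mid,th=th)
# stand/tracer clouds
for n,lo,hi in(("standtop",.040,.0475),("handle",.06,.1),("top",.104,.115)):
    m=(W[...,2]>lo)&(W[...,2]<hi)&(abs(W[...,0]-.48)<.06)&(abs(W[...,1]-.303)<.06)
    Q=(W[m][:,:2]*1000).astype(np.float32);print(n,len(Q),cv2.minAreaRect(Q) if len(Q)>4 else '')
```

```text
[204.06666667  83.43333333] 30 [273.08163265  64.46938776] 49 [0.532918   0.18447503 0.028     ] [0.53052562 0.11975484 0.028     ] 0.0647643893902829
mat ((487.1927490234375, 153.96084594726562), (131.61827087402344, 145.8300323486328), 87.82949829101562)
cast bbox [0.43420404 0.1054541 ] [0.5480365  0.20253654] 347
cast yaw -2.1169726628963024
local bbox [-52.70099537 -48.1007318 ] [61.06460031 49.12713309]
standtop 2641 ((480.5030212402344, 307.1376647949219), (61.657310485839844, 60.24945831298828), 75.13924407958984)
handle 1109 ((480.8379821777344, 300.0326232910156), (30.260982513427734, 15.548070907592773), 5.001048564910889)
top 912 ((480.8398742675781, 306.3493347167969), (21.312814712524414, 25.333845138549805), 66.93731689453125)
```

Run:
```python
from h import *
o=arm.get_obs();print(rel(o,(.481,.306,.16),ty=np.radians(-23)))
```

```text
(array([ 0.188, -3.009, -0.231]), np.float64(1.33))
```

```bash
python3 -m jog '[[0,[0.04,-0.6,-0.23],[0,0,0]],[0,[0.04,-0.6,0],[0,0,0]],[0,[0.04,-0.6,0],[0,0,0]],[0,[0.04,-0.6,0],[0,0,0]],[0,[0.03,-0.6,0],[0,0,0.7]],[0,[0,0,0],[0,0,0.63]],[0,[0,0,0],[0,0,0]]]'
python3 - <<'E'
from h import *
w=arm.calibration("wrist");p,d=arm.read_camera("wrist");cv2.imwrite("pics/w2.png",p[:,:,::-1]);W=cloud(w,d)
o=arm.get_obs();print(o['position'],np.degrees(yaw(o)))
for n,lo,hi in(("standtop",.040,.0475),("top",.102,.115)):
    m=(W[...,2]>lo)&(W[...,2]<hi)&(abs(W[...,0]-.48)<.06)&(abs(W[...,1]-.303)<.06)
    Q=(W[m][:,:2]*1000).astype(np.float32);print(n,len(Q),cv2.minAreaRect(Q) if len(Q)>4 else '')
print(rel(o,(.481,.306,.077),ty=np.radians(-23)))
E
```

```text
time_s: 3.75
position: [0.4814, 0.3062, 0.1598]
tool_rot: [0.98, -0.199, -0.0, 0.0]
ft_force: [0.2, 0.3, -0.5]
gripper_width: 0.0857
gripper_force: 0.0
[0.48117234 0.30555041 0.15974766] -22.9302579259409
standtop 2538 ((480.6280517578125, 307.0456237792969), (60.007205963134766, 60.4631233215332), 75.32557678222656)
top 791 ((480.59228515625, 306.6783752441406), (19.575599670410156, 26.29020881652832), 65.55204772949219)
(array([-0.007, -0.007,  1.655]), np.float64(0.01))
```

View pics/w2.png

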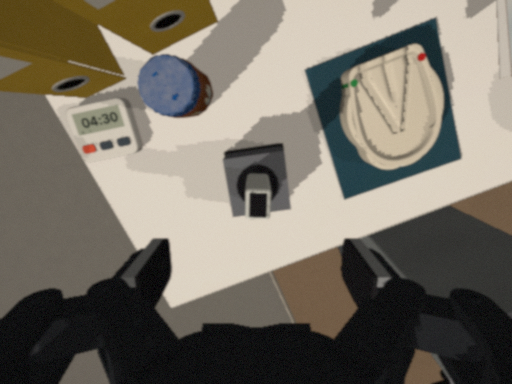

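The handle sits centred between the fingers, top at (258,205), with the stand and tracer centres agreeing at (0.4806, 0.3068). Descending to grip.

```bash
python3 -m jog '[[0,[-0.01,-0.02,0.5],[0,0,0.25]],[0,[0,0,0.6],[0,0,0]],[0,[0,0,0.55],[0,0,0]],[0,[0,0,0],[0,0,0]],[255,[0,0,0],[0,0,0]],[255,[0,0,0],[0,0,0]],[255,[0,0,0],[0,0,0]],[255,[0,0,0],[0,0,0]]]' 50 && python3 -m jog '[[255,[0,0,0],[0,0,0]],[255,[0,0,0],[0,0,0]],[255,[0,0,0],[0,0,0]]]' 50;  python3 - <<'E'
from h import *
o=arm.get_obs();print(o['position'],np.degrees(yaw(o)),o['ft_force'].round(2),o['ft_torque'].round(3))
E
```

```text
time_s: 4.6
position: [0.4826, 0.3072, 0.0794]
tool_rot: [0.978, -0.211, 0.001, -0.001]
ft_force: [0.2, 0.2, -0.6]
gripper_width: 0.0283
gripper_force: 0.0
time_s: 4.9
position: [0.4823, 0.3067, 0.0791]
tool_rot: [0.978, -0.211, 0.001, -0.0]
ft_force: [-0.8, -1.1, 6.5]
gripper_width: 0.0188
gripper_force: 52.0
[0.48225309 0.30666564 0.07912234] -24.329470554349502 [-0.81 -1.11  6.47] [-0.27   0.184 -0.022]
```

```bash
cat > plan.py <<'E'
from h import *
from scipy.interpolate import splprep,splev
f=np.load("out.npz");L=f['L'];mid=f['mid'];th=float(f['th'])
tck,_=splprep(np.r_[L,L[:1]].T,s=0.25*len(L),per=True,k=3)
C=np.array(splev(np.linspace(0,1,1500,endpoint=False),tck)).T
if np.sum(C[:,0]*np.roll(C[:,1],-1)-C[:,1]*np.roll(C[:,0],-1))<0:C=C[::-1]
if __name__=="__main__":
    for x in(55,50,45,40,30,20,10,0,-10,-20,-30,-40):
        s=C[abs(C[:,0]-x)<.6];t=abs(x/50);nom=42*(1-t**2.2)**(1/2.2) if x<0 else 42-6*x/50
        print(x,s[s[:,1]>0][:,1].mean().round(1),s[s[:,1]<0][:,1].mean().round(1),'nom',round(nom,1))
    print(C.min(0),C.max(0)); print([ (y,C[(abs(C[:,1]-y)<1)&(C[:,0]<0)][:,0].mean().round(1), C[(abs(C[:,1]-y)<1)&(C[:,0]>0)][:,0].mean().round(1)) for y in(-30,-20,-10,0,10,20,30)])
E
python3 plan.py; python3 -m jog '[[255,[0,0,-0.2],[0,0,0]],[255,[0,0,-0.4],[0,0,0]],[255,[0,0,-0.4],[0,0,0]],[255,[0,0,0],[0,0,0]]]';python3 - <<'E'
from h import *
o=arm.get_obs();print(o['position'],np.degrees(yaw(o)),o['ft_force'].round(2),o['ft_torque'].round(3))
E
```

```text
55 34.7 -34.7 nom 35.4
50 37.2 -37.2 nom 36.0
45 38.6 -38.2 nom 36.6
40 40.3 -39.1 nom 37.2
30 43.9 -42.9 nom 38.4
20 47.0 -46.2 nom 39.6
10 48.7 -47.3 nom 40.8
0 48.4 -46.6 nom 42.0
-10 45.4 -44.4 nom 41.4
-20 41.4 -40.8 nom 39.4
-30 38.6 -35.6 nom 35.1
-40 35.0 -27.5 nom 27.3
[-52.52907435 -47.26236288] [60.47939443 48.88591705]
[(-30, np.float64(-37.4), np.float64(58.4)), (-20, np.float64(-45.9), np.float64(60.3)), (-10, np.float64(-50.4), np.float64(60.4)), (0, np.float64(-52.3), np.float64(60.2)), (10, np.float64(-52.2), np.float64(60.4)), (20, np.float64(-50.0), np.float64(60.3)), (30, np.float64(-44.9), np.float64(58.4))]
time_s: 5.3
position: [0.4839, 0.3081, 0.131]
tool_rot: [0.978, -0.211, 0.002, -0.002]
ft_force: [0.4, 0.6, -0.6]
gripper_width: 0.0184
gripper_force: 51.2
[0.48387399 0.30810616 0.13096016] -24.345691106076004 [ 0.4   0.64 -0.57] [ 0.023 -0.035  0.004]
```

```bash
cat >> plan.py <<'E'
OFF=np.array([-.0015,0.])
R2=np.array([[np.cos(th),-np.sin(th)],[np.sin(th),np.cos(th)]])
def toworld(l): return mid+R2@((np.asarray(l)-[45,0])/1000)      # cast mm -> world
def tolocal(w): return R2.T@(np.asarray(w)-mid)*1000+[45,0]
# wheel-centre path (unpressed touch): offset 12 mm, contour inflated by 1.5 mm
def path(r=10.5):
    t=np.roll(C,-3,0)-np.roll(C,3,0);t/=np.linalg.norm(t,axis=1)[:,None];n=np.c_[t[:,1],-t[:,0]]
    Q=C+n*r
    D=np.min(np.linalg.norm(Q[:,None]-C[None],axis=2),1);Q=Q[D>r-.05]
    i=np.argmin(np.linalg.norm(Q-[46.4,48.9],axis=1));Q=np.roll(Q,-i,0)
    j=np.argmin(np.linalg.norm(Q-[46.4,-48.9],axis=1));Q=Q[:j+30]
    s=np.r_[0,np.cumsum(np.linalg.norm(np.diff(Q,axis=0),axis=1))]
    g=np.arange(0,s[-1],.25);Q=np.c_[np.interp(g,s,Q[:,0]),np.interp(g,s,Q[:,1])]
    t=np.gradient(Q,axis=0);
    from scipy.ndimage import uniform_filter1d as uf
    t=uf(t,13,axis=0);t/=np.linalg.norm(t,axis=1)[:,None]
    return g,Q,np.c_[t[:,1],-t[:,0]],s[j]
E
python3 - <<'E'
from plan import *
g,Q,n,send=path();print(send,send/12);print(np.c_[g,Q,n][::80].round(2))
o=arm.get_obs();t=toworld((47,60))-OFF;print(t,rel(o,(*t,.131)))
E
```

```text
285.5508864659829 23.795907205498576
[[ 0.000e+00  4.656e+01  4.911e+01  3.100e-01  9.500e-01]
 [ 2.000e+01  2.768e+01  5.570e+01  2.900e-01  9.600e-01]
 [ 4.000e+01  8.070e+00  5.935e+01  4.000e-02  1.000e+00]
 [ 6.000e+01 -1.152e+01  5.609e+01 -3.400e-01  9.400e-01]
 [ 8.000e+01 -3.031e+01  4.930e+01 -2.100e-01  9.800e-01]
 [ 1.000e+02 -4.847e+01  4.166e+01 -6.700e-01  7.500e-01]
 [ 1.200e+02 -5.932e+01  2.507e+01 -9.300e-01  3.600e-01]
 [ 1.400e+02 -6.302e+01  5.510e+00 -1.000e+00  2.000e-02]
 [ 1.600e+02 -6.009e+01 -1.418e+01 -9.500e-01 -3.100e-01]
 [ 1.800e+02 -5.048e+01 -3.158e+01 -7.700e-01 -6.400e-01]
 [ 2.000e+02 -3.541e+01 -4.460e+01 -5.300e-01 -8.500e-01]
 [ 2.200e+02 -1.735e+01 -5.307e+01 -3.200e-01 -9.500e-01]
 [ 2.400e+02  2.140e+00 -5.739e+01 -1.000e-01 -9.900e-01]
 [ 2.600e+02  2.204e+01 -5.652e+01  2.000e-01 -9.800e-01]
 [ 2.800e+02  4.079e+01 -4.971e+01  2.900e-01 -9.600e-01]]
[0.53743683 0.2120001 ] (array([ 1.768e+00,  1.310e+00, -1.000e-03]), None)
```

```bash
cat > st.py <<'E'
from h import *
o=arm.get_obs();print(o['position'].round(4),np.degrees(yaw(o)).round(2),o['ft_force'].round(2),o['ft_torque'].round(3))
E
python3 -m jog '[[255,[0.36,0.26,0],[0,0,0]],[255,[0.36,0.26,0],[0,0,0]],[255,[0.35,0.26,0],[0,0,0]],[255,[0.35,0.26,0],[0,0,0]],[255,[0.35,0.26,0],[0,0,0]],[255,[0,0,0],[0,0,0]],[255,[0,0,0],[0,0,0]]]' 90; python3 st.py; python3 -m jog '[[255,[0,0,0.4],[0,0,0]],[255,[0,0,0.4],[0,0,0]],[255,[0,0,0.16],[0,0,0]],[255,[0,0,0],[0,0,0]],[255,[0,0,0],[0,0,0]]]'; python3 st.py
python3 - <<'E'
from plan import *
w=arm.calibration("wrist");p,d=arm.read_camera("wrist");cv2.imwrite("pics/w3.png",p[:,:,::-1])
o=arm.get_obs();print(o['position'],tolocal(o['position'][:2]+OFF),o['ft_force'],rel(o,(*(toworld((46.4,48.9+3))-OFF),.083)))
E
```

```text
time_s: 6.0
position: [0.5347, 0.2107, 0.1268]
tool_rot: [0.977, -0.212, -0.001, 0.0]
ft_force: [0.0, 0.6, -1.1]
gripper_width: 0.0172
gripper_force: 92.4
[0.5347 0.2107 0.1268] -24.43 [ 0.04  0.63 -1.13] [ 0.032 -0.007 -0.018]
time_s: 6.5
position: [0.5354, 0.2115, 0.08]
tool_rot: [0.978, -0.211, 0.0, -0.0]
ft_force: [-0.1, 0.4, -1.1]
gripper_width: 0.0176
gripper_force: 92.3
[0.5354 0.2115 0.08  ] -24.31 [-0.1   0.44 -1.07] [-0.007 -0.015  0.001]
[0.53598804 0.21157387 0.08058885] [45.56794365 59.52053856] [ 0.15470345 -0.11730398 -0.61347789] (array([ 0.073,  0.135, -0.048]), None)
```

View pics/w3.png

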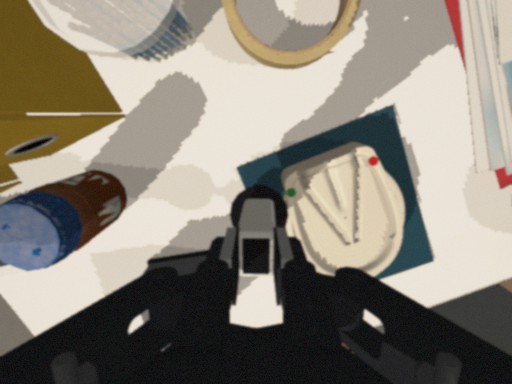

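The tracer hangs upright in the grip with its collar at (258,205), beside the green dot at (291,193), and there's a gap to the wall. I'll approach slowly, averaging readings.

```bash
cat > tr.py <<'E'
import sys,json,os
from plan import *
def avg(k=3):
    os_=[arm.get_obs()]
    for _ in range(k): arm.read_camera("wrist");os_.append(arm.get_obs())
    o=dict(os_[-1]);o['position']=np.mean([x['position'] for x in os_],0);F=np.mean([x['ft_force'] for x in os_],0);q=np.mean([x['tool_rot'] for x in os_],0);o['tool_rot']=q/np.linalg.norm(q)
    return o,F,np.std([x['ft_force'] for x in os_],0),np.std([x['position'] for x in os_],0)
if __name__=="__main__":
    step=float(sys.argv[1]);rows=int(sys.argv[2]);Fd=float(sys.argv[3]) if len(sys.argv)>3 else 4.4
    o,F,sF,sP=avg();Fl=R2.T@F[:2];T=tolocal(o['position'][:2]+OFF)
    g,Q,n,send=path();i=np.argmin(np.linalg.norm(Q-T,axis=1));N=n[i]
    Fn=Fl@N;Ft=Fl@np.array([-N[1],N[0]]);e=(T-Q[i])@N+Fn/4
    print('t',round(o['time_s'],2),'z',o['position'][2].round(4),'yaw',np.degrees(yaw(o)).round(1),'loc',T.round(2),'s',g[i],'/',round(send,1),'n',N.round(2),'Fn',Fn.round(2),'Ft',Ft.round(2),'Fz',F[2].round(2),'gap',((T-Q[i])@N).round(2),'e',e.round(2),'sF',sF.round(2),'sP',(sP*1000).round(2))
    log=json.load(open('log.json')) if os.path.exists('log.json') else []
    if Fn>1.0: log.append([g[i],*N,e]);json.dump([list(map(float,r)) for r in log],open('log.json','w'))
    b=np.zeros(2);res=0
    if log:
        A=np.array(log);w=np.exp(-abs(A[:,0]-g[i])/60);M=A[:,1:3]
        b=np.linalg.solve((M*w[:,None]).T@M+np.eye(2)*.1,(M*w[:,None]).T@A[:,3]);res=A[-1,3]-M[-1]@b if Fn>1.0 else 0
        print('b',b.round(2),'res',round(res,2))
    prev=o['position'].copy();out=[]
    for k in range(1,rows+1):
        j=min(i+int(round(step*k/.25)),len(Q)-1)
        tl=Q[j]+b+n[j]*(res-Fd/4);w=toworld(tl)-OFF
        s,_=rel({'position':np.r_[prev],'tool_rot':o['tool_rot']},(*w,prev[2]));out.append([255,[round(float(s[0]),3),round(float(s[1]),3),0],[0,0,0]]);prev=np.r_[w,prev[2]]
    print(json.dumps(out).replace(' ',''))
E
python3 -m jog '[[255,[0.035,0.065,-0.02],[0,0,0]],[255,[0.035,0.07,-0.02],[0,0,0]],[255,[0,0,0],[0,0,0]]]'; python3 tr.py 0 1
```

```text
time_s: 6.85
position: [0.5364, 0.2029, 0.0826]
tool_rot: [0.977, -0.211, 0.001, -0.0]
ft_force: [0.1, -0.9, -1.4]
gripper_width: 0.0178
gripper_force: 92.4
t 7.0 z 0.0823 yaw -24.4 loc [46.07 51.04] s 1.0 / 285.6 n [0.32 0.95] Fn 0.04 Ft 0.1 Fz -1.32 gap 1.68 e 1.69 sF [0.49 0.55 0.78] sP [0.17 0.12 0.21]
[[255,[0.005,0.055,0],[0,0,0]]]
```

```bash
python3 -m jog '[[255,[0.005,0.02,0],[0,0,0]],[255,[0,0.014,0],[0,0,0]],[255,[0,0,0],[0,0,0]]]'; python3 tr.py 0 1
```

```text
time_s: 7.3
position: [0.5355, 0.2019, 0.0819]
tool_rot: [0.977, -0.211, 0.0, -0.0]
ft_force: [-0.2, 0.2, -1.5]
gripper_width: 0.0172
gripper_force: 92.4
t 7.45 z 0.0819 yaw -24.4 loc [45.42 49.82] s 1.25 / 285.6 n [0.32 0.95] Fn 0.31 Ft 0.21 Fz -1.46 gap 0.32 e 0.4 sF [0.08 0.32 0.47] sP [0.02 0.02 0.  ]
[[255,[0.003,0.028,0],[0,0,0]]]
```

```bash
python3 -m jog '[[255,[0.01,0.015,0],[0,0,0]],[255,[0,0,0],[0,0,0]]]'; python3 tr.py 0 1;  python3 -m jog '[[255,[0.005,0.01,0],[0,0,0]],[255,[0,0,0],[0,0,0]]]'; python3 tr.py 1 8
```

```text
time_s: 7.65
position: [0.5356, 0.2012, 0.0819]
tool_rot: [0.977, -0.211, 0.0, -0.0]
ft_force: [0.3, 1.6, -1.5]
gripper_width: 0.0171
gripper_force: 92.5
t 7.8 z 0.0819 yaw -24.4 loc [45.56 49.11] s 1.0 / 285.6 n [0.32 0.95] Fn 2.05 Ft 0.43 Fz -1.11 gap -0.31 e 0.21 sF [0.19 0.31 0.51] sP [0.02 0.02 0.01]
b [0.06 0.18] res 0.02
[[255,[-0.0,0.012,0],[0,0,0]]]
time_s: 8.0
position: [0.5357, 0.2006, 0.0819]
tool_rot: [0.977, -0.211, 0.0, -0.0]
ft_force: [-0.1, 2.5, -0.9]
gripper_width: 0.0174
gripper_force: 92.5
t 8.15 z 0.0819 yaw -24.4 loc [45.63 48.54] s 0.75 / 285.6 n [0.31 0.95] Fn 2.66 Ft 0.87 Fz -1.1 gap -0.82 e -0.16 sF [0.23 0.25 0.41] sP [0.02 0.03 0.02]
b [0.01 0.02] res -0.18
[[255,[-0.021,0.01,0],[0,0,0]],[255,[-0.02,0.001,0],[0,0,0]],[255,[-0.02,0.001,0],[0,0,0]],[255,[-0.02,0.001,0],[0,0,0]],[255,[-0.02,0.001,0],[0,0,0]],[255,[-0.02,0.001,0],[0,0,0]],[255,[-0.02,0.001,0],[0,0,0]],[255,[-0.02,0.001,0],[0,0,0]]]
```

```bash
python3 -m jog '[[255,[-0.01,0.012,0],[0,0,0]],[255,[-0.02,0.002,0],[0,0,0]],[255,[-0.02,0.001,0],[0,0,0]],[255,[-0.02,0.001,0],[0,0,0]],[255,[-0.02,0.001,0],[0,0,0]],[255,[-0.02,0.001,0],[0,0,0]],[255,[0,0,0],[0,0,0]]]'; python3 tr.py 1.5 7
```

```text
time_s: 8.85
position: [0.5306, 0.2017, 0.082]
tool_rot: [0.978, -0.211, 0.001, -0.0]
ft_force: [3.2, 3.0, -2.5]
gripper_width: 0.0173
gripper_force: 92.4
t 9.0 z 0.082 yaw -24.3 loc [40.54 49.44] s 5.75 / 285.6 n [0.35 0.94] Fn 3.32 Ft -1.28 Fz -1.09 gap -1.68 e -0.85 sF [0.47 0.47 0.82] sP [0.03 0.01 0.01]
b [-0.26 -0.2 ] res -0.57
[[255,[-0.033,0.007,0],[0,0,0]],[255,[-0.03,0.001,0],[0,0,0]],[255,[-0.03,0.001,0],[0,0,0]],[255,[-0.03,0.001,0],[0,0,0]],[255,[-0.03,0.001,0],[0,0,0]],[255,[-0.03,0.002,0],[0,0,0]],[255,[-0.03,0.002,0],[0,0,0]]]
```

```bash
python3 -m jog '[[255,[-0.033,0.006,0],[0,0,0]],[255,[-0.03,0.001,0],[0,0,0]],[255,[-0.03,0.001,0],[0,0,0]],[255,[-0.03,0.001,0],[0,0,0]],[255,[-0.03,0.001,0],[0,0,0]],[255,[-0.03,0.002,0],[0,0,0]],[255,[-0.03,0.002,0],[0,0,0]],[255,[0,0,0],[0,0,0]]]'; python3 tr.py 1.5 7
```

```text
time_s: 9.8
position: [0.5201, 0.2063, 0.082]
tool_rot: [0.977, -0.211, 0.0, -0.001]
ft_force: [2.9, 4.6, -1.7]
gripper_width: 0.0174
gripper_force: 92.5
t 9.95 z 0.082 yaw -24.4 loc [29.9  53.66] s 17.25 / 285.6 n [0.31 0.95] Fn 5.09 Ft -0.94 Fz -1.78 gap -1.27 e -0.0 sF [0.29 0.51 0.08] sP [0.03 0.02 0.02]
b [-0.23 -0.13] res 0.19
[[255,[-0.033,-0.001,0],[0,0,0]],[255,[-0.03,0.003,0],[0,0,0]],[255,[-0.03,0.003,0],[0,0,0]],[255,[-0.03,0.003,0],[0,0,0]],[255,[-0.029,0.004,0],[0,0,0]],[255,[-0.029,0.004,0],[0,0,0]],[255,[-0.029,0.005,0],[0,0,0]]]
```

Tracking well; continuing.

```bash
python3 -m jog '[[255,[-0.033,-0.001,0],[0,0,0]],[255,[-0.03,0.003,0],[0,0,0]],[255,[-0.03,0.003,0],[0,0,0]],[255,[-0.03,0.003,0],[0,0,0]],[255,[-0.029,0.004,0],[0,0,0]],[255,[-0.029,0.004,0],[0,0,0]],[255,[-0.029,0.005,0],[0,0,0]],[255,[0,0,0],[0,0,0]]]'; python3 tr.py 1.5 7
```

```text
time_s: 10.75
position: [0.5093, 0.2097, 0.0818]
tool_rot: [0.977, -0.211, -0.001, -0.001]
ft_force: [2.2, 5.4, 0.1]
gripper_width: 0.0173
gripper_force: 92.6
t 10.9 z 0.0819 yaw -24.4 loc [19.   56.62] s 28.75 / 285.6 n [0.21 0.98] Fn 5.16 Ft -0.58 Fz -0.13 gap -1.31 e -0.02 sF [0.38 0.47 0.52] sP [0.03 0.01 0.01]
b [-0.3  -0.06] res 0.1
[[255,[-0.036,0.003,0],[0,0,0]],[255,[-0.029,0.006,0],[0,0,0]],[255,[-0.029,0.007,0],[0,0,0]],[255,[-0.029,0.007,0],[0,0,0]],[255,[-0.028,0.008,0],[0,0,0]],[255,[-0.028,0.009,0],[0,0,0]],[255,[-0.028,0.009,0],[0,0,0]]]
```

```bash
python3 -m jog '[[255,[-0.033,0.002,0],[0,0,0]],[255,[-0.029,0.006,0],[0,0,0]],[255,[-0.029,0.007,0],[0,0,0]],[255,[-0.029,0.007,0],[0,0,0]],[255,[-0.028,0.008,0],[0,0,0]],[255,[-0.028,0.009,0],[0,0,0]],[255,[-0.028,0.009,0],[0,0,0]],[255,[0,0,0],[0,0,0]]]'; python3 tr.py 1.5 7
```

```text
time_s: 11.7
position: [0.4991, 0.2113, 0.0818]
tool_rot: [0.977, -0.211, -0.001, -0.0]
ft_force: [0.8, 5.4, 0.4]
gripper_width: 0.0172
gripper_force: 92.7
t 11.85 z 0.0818 yaw -24.4 loc [ 8.72 57.82] s 39.25 / 285.6 n [0.05 1.  ] Fn 4.82 Ft -0.73 Fz -0.19 gap -1.5 e -0.3 sF [0.26 0.62 0.5 ] sP [0.02 0.02 0.01]
b [-0.03 -0.18] res -0.11
[[255,[-0.028,0.008,0],[0,0,0]],[255,[-0.027,0.011,0],[0,0,0]],[255,[-0.027,0.012,0],[0,0,0]],[255,[-0.026,0.012,0],[0,0,0]],[255,[-0.026,0.013,0],[0,0,0]],[255,[-0.026,0.014,0],[0,0,0]],[255,[-0.025,0.015,0],[0,0,0]]]
```

```bash
python3 -m jog '[[255,[-0.028,0.008,0],[0,0,0]],[255,[-0.027,0.011,0],[0,0,0]],[255,[-0.027,0.012,0],[0,0,0]],[255,[-0.026,0.012,0],[0,0,0]],[255,[-0.026,0.013,0],[0,0,0]],[255,[-0.026,0.014,0],[0,0,0]],[255,[-0.025,0.015,0],[0,0,0]],[255,[0,0,0],[0,0,0]]]'; python3 tr.py 2 7
```

```text
time_s: 12.65
position: [0.4892, 0.2107, 0.0817]
tool_rot: [0.978, -0.211, -0.0, 0.0]
ft_force: [-0.3, 4.9, 0.8]
gripper_width: 0.0172
gripper_force: 92.7
t 12.8 z 0.0817 yaw -24.3 loc [-1.07 56.92] s 49.5 / 285.6 n [-0.16  0.99] Fn 4.93 Ft -0.36 Fz 0.47 gap -1.92 e -0.69 sF [0.18 0.18 0.23] sP [0.07 0.01 0.01]
b [ 0.54 -0.38] res -0.23
[[255,[-0.027,0.014,0],[0,0,0]],[255,[-0.032,0.022,0],[0,0,0]],[255,[-0.031,0.024,0],[0,0,0]],[255,[-0.03,0.025,0],[0,0,0]],[255,[-0.03,0.026,0],[0,0,0]],[255,[-0.029,0.027,0],[0,0,0]],[255,[-0.029,0.027,0],[0,0,0]]]
```

```bash
python3 -m jog '[[255,[-0.027,0.014,0],[0,0,0]],[255,[-0.032,0.022,0],[0,0,0]],[255,[-0.031,0.024,0],[0,0,0]],[255,[-0.03,0.025,0],[0,0,0]],[255,[-0.03,0.026,0],[0,0,0]],[255,[-0.029,0.027,0],[0,0,0]],[255,[0,0,0],[0,0,0]]]'; python3 tr.py 2 7
```

```text
time_s: 13.5
position: [0.4779, 0.2079, 0.0815]
tool_rot: [0.978, -0.211, -0.001, 0.0]
ft_force: [-1.6, 4.0, 1.1]
gripper_width: 0.017
gripper_force: 92.7
t 13.65 z 0.0815 yaw -24.3 loc [-12.29  53.76] s 61.5 / 285.6 n [-0.36  0.93] Fn 4.34 Ft -0.24 Fz 0.56 gap -1.91 e -0.83 sF [0.42 0.7  0.34] sP [0.06 0.01 0.02]
b [ 0.77 -0.45] res -0.14
[[255,[-0.02,0.019,0],[0,0,0]],[255,[-0.028,0.028,0],[0,0,0]],[255,[-0.028,0.028,0],[0,0,0]],[255,[-0.029,0.028,0],[0,0,0]],[255,[-0.029,0.028,0],[0,0,0]],[255,[-0.03,0.028,0],[0,0,0]],[255,[-0.031,0.027,0],[0,0,0]]]
```

```bash
python3 -m jog '[[255,[-0.02,0.019,0],[0,0,0]],[255,[-0.028,0.028,0],[0,0,0]],[255,[-0.028,0.028,0],[0,0,0]],[255,[-0.029,0.028,0],[0,0,0]],[255,[-0.029,0.028,0],[0,0,0]],[255,[0,0,0],[0,0,0]]]'; python3 tr.py 1.5 7
```

```text
time_s: 14.25
position: [0.4691, 0.2046, 0.0816]
tool_rot: [0.978, -0.211, -0.0, 0.0]
ft_force: [-1.4, 3.6, -0.2]
gripper_width: 0.0173
gripper_force: 92.6
t 14.4 z 0.0816 yaw -24.3 loc [-20.9   50.08] s 71.0 / 285.6 n [-0.37  0.93] Fn 3.71 Ft 0.39 Fz 0.15 gap -2.09 e -1.16 sF [0.4  0.17 0.34] sP [0.08 0.03 0.02]
b [ 1.05 -0.53] res -0.29
[[255,[-0.009,0.014,0],[0,0,0]],[255,[-0.023,0.021,0],[0,0,0]],[255,[-0.023,0.02,0],[0,0,0]],[255,[-0.024,0.02,0],[0,0,0]],[255,[-0.025,0.019,0],[0,0,0]],[255,[-0.025,0.018,0],[0,0,0]],[255,[-0.025,0.017,0],[0,0,0]]]
```

```bash
python3 -m jog '[[255,[-0.019,0.024,0],[0,0,0]],[255,[-0.023,0.021,0],[0,0,0]],[255,[-0.023,0.02,0],[0,0,0]],[255,[-0.024,0.02,0],[0,0,0]],[255,[-0.025,0.019,0],[0,0,0]],[255,[0,0,0],[0,0,0]]]'; python3 tr.py 1.5 7
```

```text
time_s: 15.0
position: [0.4629, 0.2031, 0.082]
tool_rot: [0.977, -0.211, 0.001, -0.001]
ft_force: [-0.4, 5.9, -1.4]
gripper_width: 0.0177
gripper_force: 92.4
t 15.15 z 0.082 yaw -24.4 loc [-27.06  48.37] s 77.25 / 285.6 n [-0.27  0.96] Fn 5.59 Ft -1.48 Fz -1.79 gap -1.66 e -0.27 sF [0.39 0.41 0.5 ] sP [0.03 0.01 0.01]
b [ 0.84 -0.44] res 0.39
[[255,[-0.019,0.007,0],[0,0,0]],[255,[-0.025,0.017,0],[0,0,0]],[255,[-0.025,0.017,0],[0,0,0]],[255,[-0.025,0.017,0],[0,0,0]],[255,[-0.024,0.017,0],[0,0,0]],[255,[-0.024,0.017,0],[0,0,0]],[255,[-0.023,0.018,0],[0,0,0]]]
```

```bash
python3 -m jog '[[255,[-0.03,0.003,0],[0,0,0]],[255,[-0.025,0.013,0],[0,0,0]],[255,[-0.025,0.016,0],[0,0,0]],[255,[-0.025,0.017,0],[0,0,0]],[255,[0,0,0],[0,0,0]]]'; python3 tr.py 1.5 7
```

```text
time_s: 15.65
position: [0.4564, 0.2024, 0.0818]
tool_rot: [0.978, -0.211, -0.0, 0.0]
ft_force: [-0.8, 4.2, 0.8]
gripper_width: 0.0176
gripper_force: 92.6
t 15.8 z 0.0818 yaw -24.3 loc [-33.55  47.46] s 83.5 / 285.6 n [-0.21  0.98] Fn 4.53 Ft -0.61 Fz -0.04 gap -1.14 e -0.01 sF [0.39 0.53 0.57] sP [0.05 0.01 0.02]
b [ 0.69 -0.35] res 0.49
[[255,[-0.014,0.009,0],[0,0,0]],[255,[-0.024,0.018,0],[0,0,0]],[255,[-0.023,0.018,0],[0,0,0]],[255,[-0.022,0.019,0],[0,0,0]],[255,[-0.021,0.02,0],[0,0,0]],[255,[-0.02,0.021,0],[0,0,0]],[255,[-0.019,0.022,0],[0,0,0]]]
```

```bash
python3 -m jog '[[255,[-0.021,0.013,0],[0,0,0]],[255,[-0.024,0.018,0],[0,0,0]],[255,[-0.023,0.018,0],[0,0,0]],[255,[-0.022,0.019,0],[0,0,0]],[255,[-0.021,0.02,0],[0,0,0]],[255,[0,0,0],[0,0,0]]]'; python3 tr.py 1.5 7
```

```text
time_s: 16.4
position: [0.4493, 0.2005, 0.0817]
tool_rot: [0.978, -0.211, -0.0, 0.0]
ft_force: [-1.1, 2.5, 0.2]
gripper_width: 0.0173
gripper_force: 92.7
t 16.55 z 0.0816 yaw -24.3 loc [-40.54  45.26] s 91.25 / 285.6 n [-0.39  0.92] Fn 3.09 Ft -0.38 Fz 0.27 gap -1.25 e -0.48 sF [0.48 0.64 0.39] sP [0.05 0.03 0.01]
b [ 0.62 -0.35] res 0.08
[[255,[-0.011,0.021,0],[0,0,0]],[255,[-0.018,0.022,0],[0,0,0]],[255,[-0.017,0.023,0],[0,0,0]],[255,[-0.016,0.024,0],[0,0,0]],[255,[-0.014,0.025,0],[0,0,0]],[255,[-0.013,0.026,0],[0,0,0]],[255,[-0.012,0.026,0],[0,0,0]]]
```

```bash
python3 -m jog '[[255,[-0.012,0.023,0],[0,0,0]],[255,[-0.018,0.024,0],[0,0,0]],[255,[-0.017,0.025,0],[0,0,0]],[255,[-0.016,0.025,0],[0,0,0]],[255,[-0.014,0.025,0],[0,0,0]],[255,[0,0,0],[0,0,0]]]'; python3 tr.py 1.5 7
```

```text
time_s: 17.15
position: [0.4431, 0.1964, 0.0816]
tool_rot: [0.978, -0.211, -0.001, 0.0]
ft_force: [-0.6, 2.6, -0.3]
gripper_width: 0.0172
gripper_force: 92.6
t 17.3 z 0.0815 yaw -24.3 loc [-46.64  40.99] s 99.0 / 285.6 n [-0.64  0.77] Fn 3.3 Ft -0.09 Fz -0.52 gap -1.71 e -0.88 sF [0.76 0.55 0.82] sP [0.03 0.03 0.05]
b [ 0.75 -0.34] res -0.13
[[255,[-0.004,0.022,0],[0,0,0]],[255,[-0.012,0.026,0],[0,0,0]],[255,[-0.01,0.027,0],[0,0,0]],[255,[-0.009,0.027,0],[0,0,0]],[255,[-0.008,0.028,0],[0,0,0]],[255,[-0.007,0.028,0],[0,0,0]],[255,[-0.006,0.029,0],[0,0,0]]]
```

```bash
python3 -m jog '[[255,[-0.003,0.025,0],[0,0,0]],[255,[-0.011,0.027,0],[0,0,0]],[255,[-0.009,0.027,0],[0,0,0]],[255,[-0.008,0.027,0],[0,0,0]],[255,[-0.007,0.028,0],[0,0,0]],[255,[0,0,0],[0,0,0]]]'; python3 tr.py 1.5 7
```

```text
time_s: 17.9
position: [0.4386, 0.1912, 0.0816]
tool_rot: [0.978, -0.211, -0.001, 0.0]
ft_force: [-2.5, 2.4, -0.6]
gripper_width: 0.017
gripper_force: 92.5
t 18.05 z 0.0816 yaw -24.3 loc [-50.85  35.6 ] s 106.25 / 285.6 n [-0.79  0.61] Fn 3.66 Ft -0.18 Fz -0.92 gap -2.36 e -1.45 sF [0.46 0.32 0.37] sP [0.06 0.04 0.01]
b [ 1.12 -0.31] res -0.37
[[255,[-0.001,0.02,0],[0,0,0]],[255,[-0.006,0.028,0],[0,0,0]],[255,[-0.005,0.029,0],[0,0,0]],[255,[-0.004,0.029,0],[0,0,0]],[255,[-0.003,0.029,0],[0,0,0]],[255,[-0.002,0.029,0],[0,0,0]],[255,[-0.002,0.029,0],[0,0,0]]]
```

```bash
python3 -m jog '[[255,[0.001,0.025,0],[0,0,0]],[255,[-0.004,0.028,0],[0,0,0]],[255,[-0.004,0.029,0],[0,0,0]],[255,[-0.003,0.029,0],[0,0,0]],[255,[-0.002,0.029,0],[0,0,0]],[255,[-0.001,0.029,0],[0,0,0]],[255,[0,0,0],[0,0,0]]]'; python3 tr.py 1.5 7
```

```text
time_s: 18.75
position: [0.4345, 0.1837, 0.0817]
tool_rot: [0.977, -0.211, -0.001, 0.0]
ft_force: [-4.3, 3.0, -0.1]
gripper_width: 0.0173
gripper_force: 92.6
t 18.9 z 0.0817 yaw -24.4 loc [-54.84  27.96] s 115.5 / 285.6 n [-0.9   0.44] Fn 5.3 Ft -0.93 Fz 0.51 gap -2.96 e -1.64 sF [0.57 0.19 0.6 ] sP [0.02 0.01 0.  ]
b [ 1.36 -0.26] res -0.3
[[255,[-0.006,0.023,0],[0,0,0]],[255,[-0.001,0.029,0],[0,0,0]],[255,[0.0,0.029,0],[0,0,0]],[255,[0.001,0.029,0],[0,0,0]],[255,[0.002,0.029,0],[0,0,0]],[255,[0.003,0.029,0],[0,0,0]],[255,[0.003,0.029,0],[0,0,0]]]
```

```bash
python3 -m jog '[[255,[-0.006,0.025,0],[0,0,0]],[255,[-0.001,0.029,0],[0,0,0]],[255,[0,0.029,0],[0,0,0]],[255,[0.001,0.029,0],[0,0,0]],[255,[0.002,0.029,0],[0,0,0]],[255,[0.003,0.029,0],[0,0,0]],[255,[0,0,0],[0,0,0]]]'; python3 tr.py 1.5 7
```

```text
time_s: 19.6
position: [0.4313, 0.1758, 0.0816]
tool_rot: [0.978, -0.211, -0.0, 0.001]
ft_force: [-4.5, 0.8, -0.3]
gripper_width: 0.0172
gripper_force: 92.5
t 19.75 z 0.0816 yaw -24.3 loc [-57.7  20. ] s 124.5 / 285.6 n [-0.96  0.28] Fn 4.76 Ft 0.5 Fz -0.57 gap -3.15 e -1.96 sF [0.28 0.35 0.53] sP [0.04 0.07 0.01]
b [ 1.59 -0.2 ] res -0.38
[[255,[0.001,0.026,0],[0,0,0]],[255,[0.004,0.029,0],[0,0,0]],[255,[0.005,0.029,0],[0,0,0]],[255,[0.006,0.029,0],[0,0,0]],[255,[0.007,0.029,0],[0,0,0]],[255,[0.007,0.028,0],[0,0,0]],[255,[0.008,0.028,0],[0,0,0]]]
```

```bash
python3 -m jog '[[255,[0.001,0.028,0],[0,0,0]],[255,[0.004,0.029,0],[0,0,0]],[255,[0.005,0.029,0],[0,0,0]],[255,[0.006,0.029,0],[0,0,0]],[255,[0.007,0.029,0],[0,0,0]],[255,[0.007,0.028,0],[0,0,0]],[255,[0,0,0],[0,0,0]]]'; python3 tr.py 1.5 7
```

```text
time_s: 20.45
position: [0.4297, 0.1675, 0.0818]
tool_rot: [0.978, -0.211, 0.0, 0.0]
ft_force: [-3.6, 0.3, -1.0]
gripper_width: 0.017
gripper_force: 92.4
t 20.6 z 0.0818 yaw -24.3 loc [-59.1   11.65] s 133.5 / 285.6 n [-0.99  0.12] Fn 4.06 Ft 0.32 Fz -1.04 gap -3.48 e -2.46 sF [0.42 0.33 0.1 ] sP [0.01 0.06 0.01]
b [ 1.89 -0.1 ] res -0.58
[[255,[0.009,0.027,0],[0,0,0]],[255,[0.009,0.028,0],[0,0,0]],[255,[0.009,0.028,0],[0,0,0]],[255,[0.01,0.027,0],[0,0,0]],[255,[0.011,0.027,0],[0,0,0]],[255,[0.011,0.027,0],[0,0,0]],[255,[0.012,0.027,0],[0,0,0]]]
```

```bash
python3 -m jog '[[255,[0.009,0.027,0],[0,0,0]],[255,[0.01,0.028,0],[0,0,0]],[255,[0.01,0.028,0],[0,0,0]],[255,[0.011,0.027,0],[0,0,0]],[255,[0.011,0.027,0],[0,0,0]],[255,[0.012,0.027,0],[0,0,0]],[255,[0,0,0],[0,0,0]]]'; python3 tr.py 1.5 7
```

```text
time_s: 21.3
position: [0.4288, 0.1589, 0.0818]
tool_rot: [0.977, -0.211, -0.0, 0.0]
ft_force: [-4.8, 0.9, 1.2]
gripper_width: 0.0173
gripper_force: 92.6
t 21.45 z 0.0818 yaw -24.4 loc [-59.56   2.94] s 142.75 / 285.6 n [-1.   -0.03] Fn 4.61 Ft -0.57 Fz 0.65 gap -3.45 e -2.3 sF [0.51 0.41 0.7 ] sP [0.03 0.05 0.01]
b [ 2.01 -0.04] res -0.29
[[255,[0.013,0.03,0],[0,0,0]],[255,[0.013,0.026,0],[0,0,0]],[255,[0.013,0.026,0],[0,0,0]],[255,[0.014,0.026,0],[0,0,0]],[255,[0.015,0.025,0],[0,0,0]],[255,[0.015,0.025,0],[0,0,0]],[255,[0.016,0.025,0],[0,0,0]]]
```

```bash
python3 -m jog '[[255,[0.013,0.028,0],[0,0,0]],[255,[0.013,0.026,0],[0,0,0]],[255,[0.013,0.026,0],[0,0,0]],[255,[0.014,0.026,0],[0,0,0]],[255,[0.015,0.025,0],[0,0,0]],[255,[0.015,0.025,0],[0,0,0]],[255,[0.016,0.025,0],[0,0,0]],[255,[0,0,0],[0,0,0]]]'; python3 tr.py 1.5 7
```

```text
time_s: 22.25
position: [0.4296, 0.1485, 0.0817]
tool_rot: [0.978, -0.211, -0.0, 0.0]
ft_force: [-4.4, -0.1, 1.0]
gripper_width: 0.0173
gripper_force: 92.7
t 22.4 z 0.0817 yaw -24.3 loc [-58.38  -7.34] s 153.75 / 285.6 n [-0.98 -0.21] Fn 4.39 Ft -0.23 Fz 1.44 gap -3.43 e -2.33 sF [0.43 0.32 0.25] sP [0.01 0.06 0.  ]
b [2.1  0.02] res -0.27
[[255,[0.022,0.032,0],[0,0,0]],[255,[0.017,0.024,0],[0,0,0]],[255,[0.018,0.023,0],[0,0,0]],[255,[0.019,0.023,0],[0,0,0]],[255,[0.019,0.022,0],[0,0,0]],[255,[0.02,0.022,0],[0,0,0]],[255,[0.02,0.021,0],[0,0,0]]]
```

```bash
python3 -m jog '[[255,[0.018,0.027,0],[0,0,0]],[255,[0.017,0.024,0],[0,0,0]],[255,[0.018,0.023,0],[0,0,0]],[255,[0.019,0.023,0],[0,0,0]],[255,[0.019,0.022,0],[0,0,0]],[255,[0.02,0.022,0],[0,0,0]],[255,[0,0,0],[0,0,0]]]'; python3 tr.py 1.5 7
```

```text
time_s: 23.1
position: [0.432, 0.1397, 0.0817]
tool_rot: [0.978, -0.211, 0.0, 0.0]
ft_force: [-4.3, -1.5, 0.1]
gripper_width: 0.0171
gripper_force: 92.7
t 23.25 z 0.0817 yaw -24.3 loc [-55.75 -16.09] s 163.5 / 285.6 n [-0.93 -0.37] Fn 4.92 Ft 0.3 Fz -0.03 gap -3.43 e -2.2 sF [0.21 0.33 0.26] sP [0.02 0.07 0.01]
b [2.15 0.07] res -0.18
[[255,[0.03,0.035,0],[0,0,0]],[255,[0.021,0.02,0],[0,0,0]],[255,[0.022,0.02,0],[0,0,0]],[255,[0.022,0.019,0],[0,0,0]],[255,[0.023,0.018,0],[0,0,0]],[255,[0.023,0.018,0],[0,0,0]],[255,[0.024,0.017,0],[0,0,0]]]
```

```bash
python3 -m jog '[[255,[0.02,0.023,0],[0,0,0]],[255,[0.021,0.02,0],[0,0,0]],[255,[0.022,0.02,0],[0,0,0]],[255,[0.022,0.019,0],[0,0,0]],[255,[0.023,0.018,0],[0,0,0]],[255,[0.023,0.018,0],[0,0,0]],[255,[0,0,0],[0,0,0]]]'; python3 tr.py 1.5 7
```

```text
time_s: 23.95
position: [0.4355, 0.1317, 0.0817]
tool_rot: [0.977, -0.211, -0.0, 0.0]
ft_force: [-4.5, -3.0, -1.2]
gripper_width: 0.017
gripper_force: 92.5
t 24.1 z 0.0817 yaw -24.3 loc [-51.99 -23.89] s 172.75 / 285.6 n [-0.85 -0.53] Fn 4.83 Ft -0.18 Fz -0.77 gap -3.29 e -2.08 sF [0.21 0.47 0.95] sP [0.03 0.05 0.01]
b [2.18 0.11] res -0.17
[[255,[0.041,0.032,0],[0,0,0]],[255,[0.024,0.016,0],[0,0,0]],[255,[0.025,0.015,0],[0,0,0]],[255,[0.025,0.015,0],[0,0,0]],[255,[0.026,0.014,0],[0,0,0]],[255,[0.026,0.013,0],[0,0,0]],[255,[0.026,0.013,0],[0,0,0]]]
```

```bash
python3 -m jog '[[255,[0.024,0.019,0],[0,0,0]],[255,[0.024,0.016,0],[0,0,0]],[255,[0.025,0.015,0],[0,0,0]],[255,[0.025,0.015,0],[0,0,0]],[255,[0.026,0.014,0],[0,0,0]],[255,[0.026,0.013,0],[0,0,0]],[255,[0,0,0],[0,0,0]]]'; python3 tr.py 1.5 7
```

```text
time_s: 24.8
position: [0.4405, 0.1242, 0.0817]
tool_rot: [0.978, -0.211, 0.0, 0.0]
ft_force: [-3.7, -3.3, 0.5]
gripper_width: 0.0171
gripper_force: 92.5
t 24.95 z 0.0818 yaw -24.3 loc [-46.64 -31.26] s 182.25 / 285.6 n [-0.74 -0.67] Fn 4.84 Ft -0.07 Fz -0.67 gap -3.12 e -1.91 sF [0.58 0.39 0.73] sP [0.01 0.03 0.02]
b [2.21 0.17] res -0.16
[[255,[0.049,0.025,0],[0,0,0]],[255,[0.027,0.012,0],[0,0,0]],[255,[0.027,0.011,0],[0,0,0]],[255,[0.027,0.01,0],[0,0,0]],[255,[0.028,0.01,0],[0,0,0]],[255,[0.028,0.009,0],[0,0,0]],[255,[0.028,0.008,0],[0,0,0]]]
```

```bash
python3 -m jog '[[255,[0.027,0.014,0],[0,0,0]],[255,[0.027,0.012,0],[0,0,0]],[255,[0.027,0.012,0],[0,0,0]],[255,[0.027,0.011,0],[0,0,0]],[255,[0.028,0.01,0],[0,0,0]],[255,[0.028,0.01,0],[0,0,0]],[255,[0,0,0],[0,0,0]]]'; python3 tr.py 1.5 7
```

```text
time_s: 25.65
position: [0.447, 0.1175, 0.0818]
tool_rot: [0.978, -0.211, 0.001, 0.001]
ft_force: [-3.8, -3.4, -1.9]
gripper_width: 0.0174
gripper_force: 92.5
t 25.8 z 0.0818 yaw -24.3 loc [-39.89 -37.79] s 192.25 / 285.6 n [-0.62 -0.78] Fn 5.17 Ft -0.99 Fz -1.58 gap -2.97 e -1.68 sF [0.61 0.15 0.51] sP [0.03 0.01 0.01]
b [2.21 0.21] res -0.13
[[255,[0.058,0.021,0],[0,0,0]],[255,[0.029,0.007,0],[0,0,0]],[255,[0.029,0.007,0],[0,0,0]],[255,[0.029,0.006,0],[0,0,0]],[255,[0.029,0.006,0],[0,0,0]],[255,[0.029,0.005,0],[0,0,0]],[255,[0.029,0.004,0],[0,0,0]]]
```

```bash
python3 -m jog '[[255,[0.028,0.012,0],[0,0,0]],[255,[0.029,0.008,0],[0,0,0]],[255,[0.029,0.008,0],[0,0,0]],[255,[0.029,0.007,0],[0,0,0]],[255,[0.029,0.006,0],[0,0,0]],[255,[0.029,0.006,0],[0,0,0]],[255,[0,0,0],[0,0,0]]]'; python3 tr.py 1.5 7
```

```text
time_s: 26.5
position: [0.4538, 0.1124, 0.0819]
tool_rot: [0.978, -0.211, 0.0, -0.0]
ft_force: [-2.7, -4.0, -1.4]
gripper_width: 0.0173
gripper_force: 92.4
t 26.65 z 0.0819 yaw -24.3 loc [-33.   -42.57] s 201.0 / 285.6 n [-0.52 -0.85] Fn 4.85 Ft -0.15 Fz -1.72 gap -2.99 e -1.78 sF [0.21 0.52 0.32] sP [0.05 0.04 0.01]
b [2.23 0.33] res -0.34
[[255,[0.063,0.012,0],[0,0,0]],[255,[0.029,0.004,0],[0,0,0]],[255,[0.029,0.003,0],[0,0,0]],[255,[0.029,0.003,0],[0,0,0]],[255,[0.029,0.002,0],[0,0,0]],[255,[0.029,0.002,0],[0,0,0]],[255,[0.029,0.001,0],[0,0,0]]]
```

```bash
python3 -m jog '[[255,[0.029,0.006,0],[0,0,0]],[255,[0.029,0.005,0],[0,0,0]],[255,[0.029,0.004,0],[0,0,0]],[255,[0.029,0.003,0],[0,0,0]],[255,[0.029,0.003,0],[0,0,0]],[255,[0.029,0.002,0],[0,0,0]],[255,[0,0,0],[0,0,0]]]'; python3 tr.py 1.5 7
```

```text
time_s: 27.35
position: [0.4615, 0.108, 0.082]
tool_rot: [0.977, -0.211, 0.001, -0.0]
ft_force: [-1.1, -2.0, -2.2]
gripper_width: 0.0173
gripper_force: 92.4
t 27.5 z 0.082 yaw -24.4 loc [-25.12 -46.7 ] s 210.25 / 285.6 n [-0.42 -0.91] Fn 2.95 Ft 0.06 Fz -2.18 gap -3.05 e -2.31 sF [0.16 0.53 0.18] sP [0.06 0.01 0.  ]
b [2.23 0.6 ] res -0.83
[[255,[0.065,-0.005,0],[0,0,0]],[255,[0.029,0.001,0],[0,0,0]],[255,[0.029,0.0,0],[0,0,0]],[255,[0.029,-0.0,0],[0,0,0]],[255,[0.029,-0.001,0],[0,0,0]],[255,[0.029,-0.001,0],[0,0,0]],[255,[0.029,-0.002,0],[0,0,0]]]
```

```bash
python3 -m jog '[[255,[0.028,-0.008,0],[0,0,0]],[255,[0.029,-0.001,0],[0,0,0]],[255,[0.029,-0.001,0],[0,0,0]],[255,[0.029,-0.001,0],[0,0,0]],[255,[0.029,-0.001,0],[0,0,0]],[255,[0,0,0],[0,0,0]]]'; python3 tr.py 1.5 7
```

```text
time_s: 28.1
position: [0.4678, 0.1054, 0.0818]
tool_rot: [0.977, -0.211, -0.0, 0.0]
ft_force: [-2.2, -2.4, -0.3]
gripper_width: 0.0172
gripper_force: 92.5
t 28.25 z 0.0818 yaw -24.4 loc [-18.73 -49.06] s 217.25 / 285.6 n [-0.35 -0.94] Fn 3.29 Ft -1.3 Fz -0.72 gap -3.32 e -2.5 sF [0.45 0.35 0.37] sP [0.02 0.03 0.01]
b [2.21 0.88] res -0.91
[[255,[0.063,-0.008,0],[0,0,0]],[255,[0.029,-0.002,0],[0,0,0]],[255,[0.029,-0.002,0],[0,0,0]],[255,[0.029,-0.003,0],[0,0,0]],[255,[0.029,-0.003,0],[0,0,0]],[255,[0.029,-0.003,0],[0,0,0]],[255,[0.029,-0.004,0],[0,0,0]]]
```

```bash
python3 -m jog '[[255,[0.029,-0.003,0],[0,0,0]],[255,[0.029,0,0],[0,0,0]],[255,[0.029,-0.001,0],[0,0,0]],[255,[0.029,-0.001,0],[0,0,0]],[255,[0,0,0],[0,0,0]]]'; python3 tr.py 1.5 7
```

```text
time_s: 28.75
position: [0.4734, 0.1031, 0.0818]
tool_rot: [0.978, -0.211, 0.0, 0.0]
ft_force: [-1.1, -2.7, -1.1]
gripper_width: 0.0173
gripper_force: 92.5
t 28.9 z 0.0818 yaw -24.3 loc [-13.08 -51.12] s 223.5 / 285.6 n [-0.29 -0.96] Fn 3.69 Ft -0.33 Fz -0.99 gap -3.15 e -2.23 sF [0.27 0.38 0.24] sP [0.05 0.04 0.01]
b [2.18 1.05] res -0.6
[[255,[0.064,-0.01,0],[0,0,0]],[255,[0.029,-0.004,0],[0,0,0]],[255,[0.029,-0.004,0],[0,0,0]],[255,[0.029,-0.004,0],[0,0,0]],[255,[0.029,-0.005,0],[0,0,0]],[255,[0.029,-0.005,0],[0,0,0]],[255,[0.029,-0.006,0],[0,0,0]]]
```

```bash
python3 -m jog '[[255,[0.029,-0.006,0],[0,0,0]],[255,[0.029,-0.003,0],[0,0,0]],[255,[0.029,-0.003,0],[0,0,0]],[255,[0.029,-0.004,0],[0,0,0]],[255,[0.029,-0.004,0],[0,0,0]],[255,[0,0,0],[0,0,0]]]'; python3 tr.py 1.5 7
```

```text
time_s: 29.5
position: [0.4802, 0.1011, 0.0817]
tool_rot: [0.978, -0.211, 0.0, 0.0]
ft_force: [-1.5, -3.4, -1.9]
gripper_width: 0.017
gripper_force: 92.5
t 29.65 z 0.0817 yaw -24.3 loc [ -6.18 -52.93] s 231.0 / 285.6 n [-0.21 -0.98] Fn 4.31 Ft -1.17 Fz -1.53 gap -3.12 e -2.04 sF [0.58 0.67 0.61] sP [0.05 0.03 0.01]
b [2.13 1.17] res -0.45
[[255,[0.067,-0.013,0],[0,0,0]],[255,[0.029,-0.006,0],[0,0,0]],[255,[0.029,-0.006,0],[0,0,0]],[255,[0.029,-0.007,0],[0,0,0]],[255,[0.028,-0.008,0],[0,0,0]],[255,[0.028,-0.008,0],[0,0,0]],[255,[0.028,-0.009,0],[0,0,0]]]
```

```bash
python3 -m jog '[[255,[0.029,-0.004,0],[0,0,0]],[255,[0.029,-0.005,0],[0,0,0]],[255,[0.029,-0.005,0],[0,0,0]],[255,[0.029,-0.006,0],[0,0,0]],[255,[0.028,-0.007,0],[0,0,0]],[255,[0.028,-0.008,0],[0,0,0]],[255,[0,0,0],[0,0,0]]]'; python3 tr.py 1.5 7
```

```text
time_s: 30.35
position: [0.4889, 0.0992, 0.0818]
tool_rot: [0.978, -0.211, 0.0, 0.0]
ft_force: [-1.2, -4.7, -2.0]
gripper_width: 0.017
gripper_force: 92.4
t 30.5 z 0.0818 yaw -24.3 loc [  2.56 -54.51] s 240.25 / 285.6 n [-0.1 -1. ] Fn 4.91 Ft -0.42 Fz -2.19 gap -2.91 e -1.68 sF [0.33 0.31 0.35] sP [0.04 0.02 0.01]
b [2.09 1.24] res -0.25
[[255,[0.068,-0.018,0],[0,0,0]],[255,[0.028,-0.009,0],[0,0,0]],[255,[0.028,-0.01,0],[0,0,0]],[255,[0.028,-0.01,0],[0,0,0]],[255,[0.027,-0.011,0],[0,0,0]],[255,[0.027,-0.012,0],[0,0,0]],[255,[0.027,-0.012,0],[0,0,0]]]
```

```bash
python3 -m jog '[[255,[0.028,-0.007,0],[0,0,0]],[255,[0.028,-0.008,0],[0,0,0]],[255,[0.028,-0.009,0],[0,0,0]],[255,[0.028,-0.01,0],[0,0,0]],[255,[0.028,-0.011,0],[0,0,0]],[255,[0.027,-0.012,0],[0,0,0]],[255,[0,0,0],[0,0,0]]]'; python3 tr.py 1.5 7
```

```text
time_s: 31.2
position: [0.498, 0.0985, 0.0819]
tool_rot: [0.977, -0.211, 0.0, -0.0]
ft_force: [-1.1, -4.0, -3.0]
gripper_width: 0.017
gripper_force: 92.3
t 31.35 z 0.0819 yaw -24.4 loc [ 11.68 -54.85] s 249.75 / 285.6 n [ 0.04 -1.  ] Fn 4.28 Ft -0.45 Fz -2.83 gap -2.88 e -1.81 sF [0.44 0.21 0.36] sP [0.07 0.01 0.01]
b [1.97 1.38] res -0.5
[[255,[0.065,-0.03,0],[0,0,0]],[255,[0.026,-0.013,0],[0,0,0]],[255,[0.026,-0.014,0],[0,0,0]],[255,[0.026,-0.014,0],[0,0,0]],[255,[0.025,-0.015,0],[0,0,0]],[255,[0.025,-0.015,0],[0,0,0]],[255,[0.024,-0.016,0],[0,0,0]]]
```

```bash
python3 -m jog '[[255,[0.027,-0.012,0],[0,0,0]],[255,[0.027,-0.013,0],[0,0,0]],[255,[0.026,-0.014,0],[0,0,0]],[255,[0.026,-0.014,0],[0,0,0]],[255,[0.025,-0.015,0],[0,0,0]],[255,[0.025,-0.016,0],[0,0,0]],[255,[0,0,0],[0,0,0]]]'; python3 tr.py 1.5 7
```

```text
time_s: 32.05
position: [0.5068, 0.0992, 0.0819]
tool_rot: [0.978, -0.211, 0.0, -0.0]
ft_force: [0.6, -4.7, -2.5]
gripper_width: 0.0171
gripper_force: 92.3
t 32.2 z 0.0819 yaw -24.4 loc [ 20.43 -53.9 ] s 259.0 / 285.6 n [ 0.18 -0.98] Fn 3.72 Ft 0.17 Fz -2.73 gap -2.87 e -1.94 sF [0.22 0.71 0.38] sP [0.06 0.01 0.02]
b [1.75 1.58] res -0.72
[[255,[0.058,-0.042,0],[0,0,0]],[255,[0.024,-0.017,0],[0,0,0]],[255,[0.023,-0.017,0],[0,0,0]],[255,[0.023,-0.018,0],[0,0,0]],[255,[0.022,-0.019,0],[0,0,0]],[255,[0.022,-0.019,0],[0,0,0]],[255,[0.021,-0.02,0],[0,0,0]]]
```

```bash
python3 -m jog '[[255,[0.023,-0.02,0],[0,0,0]],[255,[0.024,-0.017,0],[0,0,0]],[255,[0.023,-0.017,0],[0,0,0]],[255,[0.023,-0.018,0],[0,0,0]],[255,[0.022,-0.019,0],[0,0,0]],[255,[0.022,-0.019,0],[0,0,0]],[255,[0,0,0],[0,0,0]]]'; python3 tr.py 1.5 7
```

```text
time_s: 32.9
position: [0.5153, 0.1013, 0.0819]
tool_rot: [0.978, -0.211, 0.0, -0.0]
ft_force: [1.2, -3.6, -2.1]
gripper_width: 0.0172
gripper_force: 92.4
t 33.05 z 0.0819 yaw -24.3 loc [ 28.86 -51.4 ] s 268.25 / 285.6 n [ 0.34 -0.94] Fn 4.19 Ft -0.21 Fz -2.1 gap -3.07 e -2.02 sF [0.57 0.52 0.31] sP [0.07 0.02 0.01]
b [1.44 1.79] res -0.84
[[255,[0.05,-0.048,0],[0,0,0]],[255,[0.021,-0.02,0],[0,0,0]],[255,[0.02,-0.021,0],[0,0,0]],[255,[0.02,-0.022,0],[0,0,0]],[255,[0.021,-0.022,0],[0,0,0]],[255,[0.021,-0.022,0],[0,0,0]],[255,[0.023,-0.022,0],[0,0,0]]]
```

```bash
python3 -m jog '[[255,[0.021,-0.02,0],[0,0,0]],[255,[0.021,-0.02,0],[0,0,0]],[255,[0.02,-0.021,0],[0,0,0]],[255,[0.02,-0.021,0],[0,0,0]],[255,[0.021,-0.021,0],[0,0,0]],[255,[0.021,-0.021,0],[0,0,0]],[255,[0,0,0],[0,0,0]]]'; python3 tr.py 1.5 7
```

```text
time_s: 33.75
position: [0.5233, 0.1046, 0.0818]
tool_rot: [0.978, -0.211, 0.0, -0.0]
ft_force: [2.2, -3.7, -2.1]
gripper_width: 0.0172
gripper_force: 92.3
t 33.9 z 0.0818 yaw -24.4 loc [ 36.82 -47.89] s 277.0 / 285.6 n [ 0.4  -0.92] Fn 3.93 Ft 0.66 Fz -2.79 gap -3.12 e -2.14 sF [0.17 0.28 0.49] sP [0.05 0.03 0.01]
b [1.16 1.95] res -0.81
[[255,[0.045,-0.049,0],[0,0,0]],[255,[0.024,-0.022,0],[0,0,0]],[255,[0.026,-0.02,0],[0,0,0]],[255,[0.027,-0.017,0],[0,0,0]],[255,[0.026,-0.016,0],[0,0,0]],[255,[0.026,-0.015,0],[0,0,0]],[255,[0.025,-0.015,0],[0,0,0]]]
```

```bash
python3 -m jog '[[255,[0.02,-0.022,0],[0,0,0]],[255,[0.022,-0.021,0],[0,0,0]],[255,[0.024,-0.019,0],[0,0,0]],[255,[0.025,-0.017,0],[0,0,0]],[255,[0,0,0],[0,0,0]]]'; python3 tr.py 1 5
```

```text
time_s: 34.4
position: [0.5285, 0.1059, 0.0816]
tool_rot: [0.978, -0.211, -0.0, 0.0]
ft_force: [0.3, -4.9, -1.9]
gripper_width: 0.0174
gripper_force: 92.4
t 34.55 z 0.0816 yaw -24.3 loc [ 41.99 -46.31] s 281.75 / 285.6 n [ 0.2  -0.98] Fn 4.59 Ft -0.59 Fz -1.71 gap -3.02 e -1.87 sF [0.41 0.25 0.32] sP [0.02 0.02 0.01]
b [1.13 1.98] res -0.17
[[255,[0.041,-0.026,0],[0,0,0]],[255,[0.017,-0.011,0],[0,0,0]],[255,[0.017,-0.01,0],[0,0,0]],[255,[0.017,-0.01,0],[0,0,0]],[255,[0.017,-0.01,0],[0,0,0]]]
```

```bash
python3 -m jog '[[255,[0.025,-0.016,0],[0,0,0]],[255,[0.025,-0.016,0],[0,0,0]],[255,[0.025,-0.016,0],[0,0,0]],[255,[0.02,-0.012,0],[0,0,0]],[255,[0,0,0],[0,0,0]]]'; python3 tr.py 1 2
python3 - <<'E'
from workcell import arm
import cv2
for n in("top","wrist"):
    p,d=arm.read_camera(n);cv2.imwrite(f"pics/e_{n}.png",(p if n=="wrist" else cv2.resize(p[150:245,145:275],None,fx=5,fy=5))[:,:,::-1])
E
```

```text
time_s: 35.05
position: [0.5344, 0.1069, 0.0816]
tool_rot: [0.978, -0.211, 0.0, -0.0]
ft_force: [-0.1, -3.0, -3.0]
gripper_width: 0.0172
gripper_force: 92.3
t 35.2 z 0.0816 yaw -24.3 loc [ 47.85 -45.19] s 287.75 / 285.6 n [ 0.18 -0.98] Fn 4.18 Ft 0.12 Fz -3.31 gap -3.18 e -2.14 sF [0.54 0.65 0.2 ] sP [0.04 0.01 0.02]
b [1.09 2.03] res -0.33
[[255,[0.04,-0.027,0],[0,0,0]],[255,[0.016,-0.011,0],[0,0,0]]]
```

View pics/e_wrist.png

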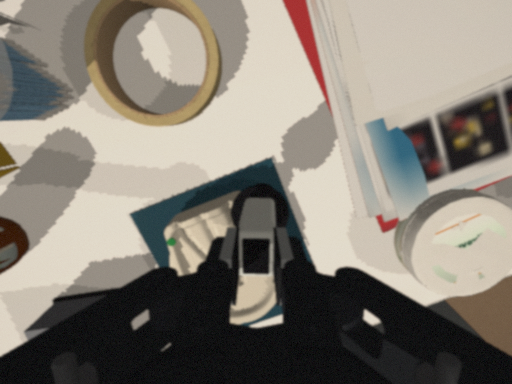

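The collar is at about (260,211), covering the red dot. The green dot shows at (171,242), so I'll check the wheel's position relative to it.

Run:
```python
from plan import *
c=arm.calibration("wrist");G=ray(c,(171,242),.028)[0];K=ray(c,(260,211),.051)[0];e=ray(c,(288,211),.051)[0]
D=R2.T@(K-G)[:2]*1000;print("collar-green local",D.round(1),'-> x',(45+D[0]).round(1),'y',(32.4+D[1]).round(1),'radius',np.linalg.norm(e-K)*1000)
```

```text
collar-green local [  5.1 -79.5] -> x 50.1 y -47.1 radius 19.58264621687199
```

```bash
python3 -m jog '[[255,[0.043,0.067,0],[0,0,0]],[255,[0.05,0.08,0],[0,0,0]],[255,[0,0,-0.3],[0,0,0]],[255,[0,0,-0.4],[0,0,0]],[255,[0,0,-0.35],[0,0,0]],[255,[0,0,0],[0,0,0]],[255,[0,0,0],[0,0,0]]]'
python3 - <<'E'
from tr import *
o,F,_,_=avg();print(o['position'],F,rel(o,(.4823,.3067,.133),ty=np.radians(-24.33)))
E
```

```text
time_s: 36.0
position: [0.5361, 0.0987, 0.1354]
tool_rot: [0.977, -0.211, 0.001, -0.001]
ft_force: [-0.5, -0.2, -1.1]
gripper_width: 0.0173
gripper_force: 92.4
[0.53513658 0.09848866 0.13421194] [-0.20719473  0.14331914 -1.56405806] (array([-2.68 , -3.358,  0.024]), np.float64(-0.0))
```

```bash
python3 -m jog '[[255,[-0.38,-0.48,0],[0,0,0]],[255,[-0.38,-0.48,0],[0,0,0]],[255,[-0.38,-0.48,0],[0,0,0]],[255,[-0.38,-0.48,0],[0,0,0]],[255,[-0.38,-0.48,0],[0,0,0]],[255,[-0.38,-0.48,0],[0,0,0]],[255,[-0.38,-0.47,0],[0,0,0]],[255,[0,0,0],[0,0,0]]]'; python3 -m jog '[[255,[0,0,0],[0,0,0]],[255,[0,0,0],[0,0,0]]]'
python3 - <<'E'
from tr import *
o,F,_,s=avg();print(o['position'],F,s,rel(o,(.4823,.3067,.133),ty=np.radians(-24.33)))
p,d=arm.read_camera("wrist");cv2.imwrite("pics/w5.png",p[:,:,::-1]);p,d=arm.read_camera("scene");cv2.imwrite("pics/s5.png",cv2.resize(p[110:260,150:310],None,fx=4,fy=4)[:,:,::-1])
E
```

```text
time_s: 36.95
position: [0.4817, 0.3087, 0.1332]
tool_rot: [0.978, -0.209, -0.001, -0.0]
ft_force: [0.7, -0.3, -1.3]
gripper_width: 0.0167
gripper_force: 92.4
time_s: 37.15
position: [0.4829, 0.3048, 0.1334]
tool_rot: [0.977, -0.211, -0.001, 0.001]
ft_force: [0.5, -0.8, -0.8]
gripper_width: 0.0174
gripper_force: 92.4
[0.48323857 0.30464549 0.13372121] [-0.21501763 -0.40292768 -1.19833411] [2.19325910e-04 7.25865051e-05 2.15068467e-04] (array([-0.034, -0.03 ,  0.014]), np.float64(-0.01))
```

View pics/s5.png

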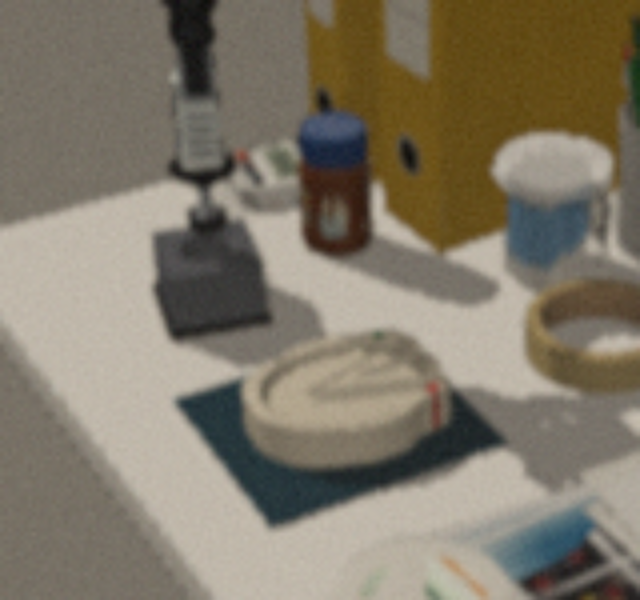

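View pics/w5.png

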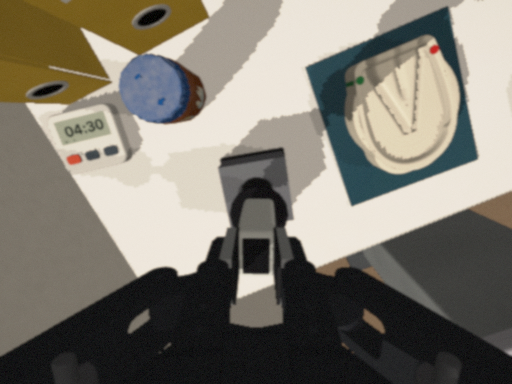

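The tracer hangs upright just above the well: wheel at (205,218) in the scene crop, stand mouth below it. I'll correct by 2 mm and lower gently.

```bash
cat > a.py <<'E'
from tr import *
o,F,_,s=avg();print(o['position'].round(4),F.round(2),o['ft_torque'].round(2),rel(o,(.4823,.3068,.0772)))
E
python3 -m jog '[[255,[-0.034,-0.032,0],[0,0,0]],[255,[0,0,0],[0,0,0]]]'; python3 a.py; python3 -m jog '[[255,[0,0,0.15],[0,0,0]],[255,[0,0,0.15],[0,0,0]],[255,[0,0,0.15],[0,0,0]],[255,[0,0,0],[0,0,0]]]'; python3 a.py
```

```text
time_s: 37.6
position: [0.4826, 0.3078, 0.1344]
tool_rot: [0.977, -0.211, 0.0, -0.0]
ft_force: [-0.4, 0.2, -1.3]
gripper_width: 0.0174
gripper_force: 92.4
[0.4825 0.3078 0.1344] [-0.28  0.01 -1.32] [-0.02 -0.02  0.  ] (array([0.004, 0.02 , 1.143]), None)
time_s: 38.15
position: [0.481, 0.307, 0.1097]
tool_rot: [0.978, -0.211, -0.002, 0.001]
ft_force: [0.0, -0.4, -1.7]
gripper_width: 0.017
gripper_force: 92.4
[0.4817 0.3074 0.1107] [-0.11 -0.19 -1.45] [-0.   -0.04  0.02] (array([0.016, 0.007, 0.669]), None)
```

```bash
python3 -m jog '[[255,[0.01,0.005,0.1],[0,0,0]],[255,[0,0,0.15],[0,0,0]],[255,[0,0,0.15],[0,0,0]],[255,[0,0,0.08],[0,0,0]],[255,[0,0,0],[0,0,0]]]'; python3 a.py; python3 -m jog '[[255,[0,0,0.04],[0,0,0]],[255,[0,0,0.04],[0,0,0]],[255,[0,0,0],[0,0,0]]]'; python3 a.py
```

```text
time_s: 38.8
position: [0.4819, 0.3069, 0.0865]
tool_rot: [0.978, -0.211, -0.001, 0.001]
ft_force: [-0.0, -0.2, -1.1]
gripper_width: 0.0175
gripper_force: 92.4
[0.4825 0.3072 0.0872] [-0.03  0.15 -1.54] [ 0.04  0.03 -0.03] (array([0.   , 0.009, 0.201]), None)
time_s: 39.25
position: [0.4826, 0.3073, 0.0835]
tool_rot: [0.978, -0.211, -0.0, 0.0]
ft_force: [-0.4, 0.2, -0.9]
gripper_width: 0.0174
gripper_force: 92.4
[0.4827 0.3073 0.0837] [ 0.24 -0.19 -1.29] [-0.01  0.01  0.01] (array([-0.003,  0.013,  0.13 ]), None)
```

Still free; lowering to the collar's contact.

```bash
python3 -m jog '[[255,[0,0,0.04],[0,0,0]],[255,[0,0,0.03],[0,0,0]],[255,[0,0,0],[0,0,0]]]'; python3 a.py; python3 -m jog '[[255,[0,0,0.02],[0,0,0]],[255,[0,0,0],[0,0,0]]]'; python3 a.py
```

```text
time_s: 39.7
position: [0.4825, 0.3072, 0.0799]
tool_rot: [0.978, -0.211, -0.0, 0.0]
ft_force: [-0.4, 1.3, -0.6]
gripper_width: 0.0171
gripper_force: 92.4
[0.4827 0.3073 0.0801] [-0.07  0.19 -1.35] [-0.06 -0.04 -0.  ] (array([-0.002,  0.012,  0.058]), None)
time_s: 40.05
position: [0.483, 0.3075, 0.0795]
tool_rot: [0.978, -0.211, 0.0, -0.0]
ft_force: [0.2, 0.4, -0.9]
gripper_width: 0.017
gripper_force: 92.4
[0.483  0.3075 0.0794] [ 0.13 -0.24 -1.05] [ 0.05  0.04 -0.02] (array([-0.007,  0.018,  0.045]), None)
```

```bash
python3 -m jog '[[255,[0,0,0.02],[0,0,0]],[255,[0,0,0],[0,0,0]]]'; python3 a.py; python3 -m jog '[[255,[0,0,0.02],[0,0,0]],[255,[0,0,0],[0,0,0]]]'; python3 a.py
```

```text
time_s: 40.4
position: [0.4831, 0.3075, 0.0793]
tool_rot: [0.978, -0.211, 0.0, -0.0]
ft_force: [-2.1, -0.9, 4.4]
gripper_width: 0.0176
gripper_force: 93.2
[0.4831 0.3075 0.0793] [-1.33 -1.25  5.31] [-0.23  0.29  0.02] (array([-0.01 ,  0.019,  0.043]), None)
time_s: 40.75
position: [0.4833, 0.3074, 0.0793]
tool_rot: [0.978, -0.211, 0.0, 0.0]
ft_force: [-3.3, -2.5, 9.2]
gripper_width: 0.0169
gripper_force: 93.9
[0.4833 0.3074 0.0793] [-3.22 -2.44 10.14] [-0.38  0.65  0.02] (array([-0.013,  0.02 ,  0.042]), None)
```

```bash
python3 -m jog '[[255,[0,0,-0.03],[0,0,0]],[255,[0,0,0],[0,0,0]],[0,[0,0,0],[0,0,0]],[0,[0,0,0],[0,0,0]],[0,[0,0,0],[0,0,0]],[0,[0,0,0],[0,0,0]],[0,[0,0,0],[0,0,0]]]' 20; python3 -m jog '[[0,[0,0,-0.3],[0,0,0]],[0,[0,0,-0.5],[0,0,0]],[0,[0,0,-0.6],[0,0,0]],[0,[0,0,-0.6],[0,0,0]],[0,[0,0,-0.4],[0,0,0]],[0,[0,0,0],[0,0,0]],[0,[0,0,0],[0,0,0]]]'
python3 - <<'E'
from h import *
w=arm.calibration("wrist");p,d=arm.read_camera("wrist");W=cloud(w,d);print(arm.get_obs()['position'])
for n,lo,hi in(("standtop",.040,.0465),("collar",.0465,.055),("top",.1,.115)):
    m=(W[...,2]>lo)&(W[...,2]<hi)&(abs(W[...,0]-.48)<.06)&(abs(W[...,1]-.303)<.06)
    Q=(W[m][:,:2]*1000).astype(np.float32);print(n,len(Q),W[m][:,2].mean(),cv2.minAreaRect(Q) if len(Q)>4 else '')
p,d=arm.read_camera("scene");cv2.imwrite("pics/s6.png",cv2.resize(p[110:330,150:370],None,fx=2.7,fy=2.7)[:,:,::-1])
E
```

```text
time_s: 41.6
position: [0.4827, 0.3074, 0.0786]
tool_rot: [0.978, -0.211, -0.0, 0.0]
ft_force: [-0.3, -0.4, -0.3]
gripper_width: 0.0853
gripper_force: 0.0
time_s: 42.3
position: [0.483, 0.3075, 0.1995]
tool_rot: [0.978, -0.211, 0.001, -0.0]
ft_force: [-0.5, 1.2, -0.5]
gripper_width: 0.0856
gripper_force: 0.0
[0.4821672  0.30703369 0.19815301]
standtop 1727 0.04315744451995013 ((480.5599365234375, 307.11541748046875), (60.04977798461914, 60.39326477050781), 75.36661529541016)
collar 311 0.047380737788891236 ((484.402587890625, 306.6869812011719), (41.098506927490234, 34.65758514404297), 68.55252075195312)
top 608 0.10683441124623405 ((481.8042297363281, 307.85821533203125), (19.57244873046875, 26.25936508178711), 65.54037475585938)
```

View pics/s6.png

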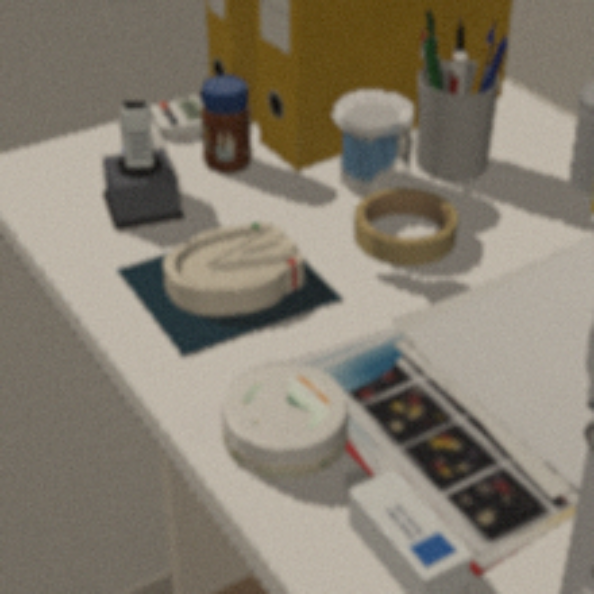

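The tracer is home in its stand at (140,140), with its collar flat on the block. The bottle, pot and box haven't moved, and the arm is clear.

```bash
python3 -c "
from workcell import arm
print(arm.hand_in())"
```

```text
the job is handed in; nothing more can be done
None
```

I traced the cast once from the green mark round the toe to the red mark, put the tracer back fully home and handed in at about 42 s; force readings between moves stayed at about 2–6 N, the start and finish are good to roughly 3 mm, and I did not read the counter.

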